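# Clear used stoppers into the drawer and set up the heating blocks

## Robot

A 6-joint arm with a two-finger parallel gripper is mounted at the origin on the work surface. World frame = base frame: x ahead of the robot, y to its left, z up, the work surface at z = 0. Lengths are in m, angles in rad, forces in N, time in s.
With the tool pointing down it reaches from about 0.375 to 0.9 m from the base axis. Payload 3.1 kg.
Tool frame: the origin (TCP) lies midway between the tips of the shut fingers; the grasp point (between the pads) lies 19 mm behind it (manip.pinch_z is the distance from the TCP to the grasp point, in m); z points along the fingers, y is the line along which they close (so a half turn about z gives the same grasp; the last joint's range is limited). The gripper opens to 85 mm and grips with 20 to 120 N. Pads are 22 mm wide; open, the fingers measure 114 mm over their backs; the gripper's body (76 mm by 85 mm) begins 54 mm behind the grasp point. The pads swing forward as they close: fully open they stand 13 mm farther back than shut.
Start: joints at [0.986, 0.527, 1.433, -0, 1.181, -0.178], TCP at [0.247, 0.574, 0.231] pointing down, gripper open.
Joint ranges: [-3.08, 3.08], [-0.75, 2.2], [0.22, 2.44], [-1.43, 4.57], [0, 2.65], [-2.85, 2.85]. Speed limits (rad/s): [2.79, 2.79, 3.14, 3.14, 3.14, 3.14].

## Interface

Orientations are given as a unit quaternion [x, y, z, w].
In Python, from station import manip, viewer, ticket gives the robot as it stands.
- The arm moves only by the shell command python3 -m creep 'ROWS' [FORCE]. ROWS is JSON, a list of rows, each an object with "slide": the shift along the tool's x, y, z in cm, a list of three; "angular": the turn, a rotation vector about the tool's x, y, z in rad, a list of three; "claw": the opening, from -1 (shut) to 1 (fully open). A call has 1 to 10 rows; each row shifts and turns the commanded pose from where the row before left it, along the tool's axes as they then stand; what a row does not reach is not made up. A row lasts 1/12 s, in which the tool goes at most 41.7 mm and 7.16 degrees, less where a joint would pass 70% of its speed; a pose out of reach is approached as far as the arm can. A call with a gripper value outside its range is refused whole. The fingers move at their own pace and stop on an object; FORCE is the grip in N (left out, the last holds). Time passes only in rows, so rows that do not move let the fingers close. It gives the time, the measured TCP pose, the force, the opening and the grip force at its end, in the units of the state.
- manip.sense(): the state, without advancing time (a new reading comes with each control period).
- viewer.snapshot(name): name is "side" or "top"; returns the picture (480x640x3 uint8, blue, green, red); there is no depth.
- viewer.calibration(name): a dict with "fov_y" (degrees; the focal length in pixels is half the picture's height over the tangent of half this angle, whatever the lens; pixels are square), "cx", "cy" (the principal point, pixels), "k1" (the pictures are not rectified: a ray, as slopes to the right and down, at radius r is drawn at 1 + k1 r^2 times it, then the intrinsics apply), "T" (4x4, takes a point from camera to world coordinates). Camera axes: x right, y up, looking along -z (the intrinsics and any distortion apply to the point x, -y, -z); pixel columns grow to the right and rows downward; lengths in m; the calibration is good to about 2 mm. A picture is of the moment at which its call begins. calibration takes no time and is no camera call.
- ticket.sign_off(): hands the job in; it is judged then, once.
The state is a dict: "t": time; "q": joint angles; "qd": joint speeds; "tau": joint torques, N m; "tcp_pos": TCP position; "tool_rot": TCP orientation; "force": force on the tool from outside, world axes, zero at the start; "ft_torque": the same for the moment, N m; "finger_gap": opening from 0.0 (shut) to 1.0 (fully open); "gripper_force": force on a finger pad.
Only numpy, scipy, OpenCV 4.12 (cv2) and the standard library are available. Lean on these libraries where they do the work, as an engineer would, in place of code of your own. Each camera call takes 0.05 s, during which the arm holds its last target. There are 200 camera calls.

## Task

Make the deck of the bench drawer unit ready for the next run: pull its drawer fully out, sweep every used rubber stopper off the deck into the drawer with the hand sweeper (they are dirty, so let neither the gripper or arm nor the heating blocks touch them), and stand the sweeper back upright in its tray. Push the drawer home against its stop and set both heating blocks flat on the cleared deck, side by side and wholly on it. Leave the flask, tape roll and clip where they are.

Things in the scene. Friction and masses are not known exactly. Their poses are not given: they have to be found in the camera images.
- deck (a point): Centre of the steel work deck, on its top face, 100 mm above the bench; the deck is the fixed top of a bench drawer unit. Axes: the deck is 240 mm along x (x = -120 mm is the open edge on the drawer side, x = +120 mm the open rear edge) and 264 mm wide along y between two side fences 20 mm high and 10 mm thick; z up. The unit's yaw varies.
- drawer (a joint): Opening of the drawer under the deck, m: 0 home against its stop, 0.15 fully out. It slides towards the deck's -x, takes about 2 to 5 N, and stays where it is left.
- drawer_floor (a point): Centre of the drawer's inner floor, 12 mm above the bench; moves with the drawer; axes as the deck's. Inside 209 mm along x, 248 mm along y, walls 60 mm high, front panel 80 mm above the floor (12 mm thick, just below deck height). Fully out, a gap of 150 mm is open between the deck's edge and the panel; the clear height under the deck is 76 mm.
- drawer_grip (a point): Top centre of the black grip that stands up in the middle of the drawer's front panel, 125 mm above the bench: 14 mm thick (drawer's x), 90 mm long (y), rising 33 mm over the panel. Pinch it from above or push its outer (-x) face. Home, its centre is 7 mm in front of the deck's edge.
- sweeper: Hand sweeper. Origin: centre of its underside; z up when it stands. White blade 34 mm (x) by 160 mm (y) by 45 mm (z); above it a grey grip 22 mm thick (x), 100 mm long (y), from 45 to 88 mm. Stands on its blade. 0.2 kg.
- tray: The sweeper's fixed shallow grey tray, 90 mm (x) by 200 mm (y), walls 4 mm thick and 14 mm high, inner floor 4 mm above the bench. Origin: centre of its underside. It is to the left or the right of the drawer unit.
- block1: One of two alike round grey heating blocks, 90 mm in diameter and 35 mm high, about 0.4 kg; across its top an upright lifting bar 16 mm thick (x), 70 mm long (y), up to 72 mm. Origin: centre of its underside. Both start on the bench, on the other side of the unit from the tray, block1 farther from the robot.
- block2: The other heating block, the same; it starts about 118 mm nearer the robot than block1.
- flask: Bystander: conical glass flask, 84 mm wide, 120 mm high; origin under its centre.
- tape: Bystander: roll of tape lying flat, 84 mm across, 45 mm high; origin under its centre.
- clip: Bystander: red plastic joint clip, about 75 mm, 14 mm high, lying on the bench near the robot; origin at its middle.
- stopper1: Used black rubber stopper, slightly tapered, 54 mm across its wide end and 28 mm high; origin at its centre, z along its axis. Starts wide end down on the deck. May be absent.
- stopper2: Used black rubber stopper, slightly tapered, 54 mm across its wide end and 28 mm high; origin at its centre, z along its axis. Starts wide end down on the deck. May be absent.
- stopper3: Used black rubber stopper, slightly tapered, 54 mm across its wide end and 28 mm high; origin at its centre, z along its axis. Starts wide end down on the deck. May be absent.
- stopper4: Used black rubber stopper, slightly tapered, 46 mm across its wide end and 28 mm high; origin at its centre, z along its axis. Starts wide end down on the deck. May be absent.
- stopper5: Used black rubber stopper, slightly tapered, 46 mm across its wide end and 28 mm high; origin at its centre, z along its axis. Starts wide end down on the deck. May be absent.
- stopper6: Used black rubber stopper, slightly tapered, 46 mm across its wide end and 28 mm high; origin at its centre, z along its axis. Starts wide end down on the deck. May be absent.
Mind the look-alikes: they are no part of the job. Leave any orange, purple or white look-alike of the stopper5 alone.

How it is judged:
By the outcome, as a careful person would: the job done as asked, in the order asked, and still so for the second after the job is handed in, with the robot touching nothing.
Of stopper1, stopper2, stopper3, stopper4, stopper5, stopper6 only 4 to 6 are there at a start; the rules pass over those that are not, and their reading is None.
At some moment in a run one of stopper1, stopper2, stopper3, stopper4, stopper5, stopper6, block1, block2 may be knocked a few centimetres aside while the robot is not near it.
Once in a run the grip may slacken for a moment while it holds something.
It also fails if it takes over 179 s, if anything falls off the work surface, if the arm or the gripper's body presses on something with over 40 N, if the wrist force passes 120 N, or if a joint passes its speed limit or range.

## Working session

There is one attempt and no reset: what is moved stays moved. The work goes in short steps, Python scripts to look and compute and a shell command to move; the robot and the scene stay as the last step left them, time stands still between calls to the robot, and variables do not carry over. Pictures are saved under pics/ and viewed, at most 14 in all, crops included, and the job is handed in when it is done.

```bash
ls; mkdir -p pics
python3 - <<'E'
from station import manip, viewer, ticket
import cv2
for n in("top","side"):
    im=viewer.snapshot(n); cv2.imwrite(f"pics/{n}0.png",im); print(viewer.calibration(n))
print(manip.sense(), manip.pinch_z)
E
```

```text
pics
{'fov_y': 56.497449627710864, 'cx': 322.7803839058899, 'cy': 246.16739449870434, 'k1': 0.03160901391847692, 'T': array([[-0.03675643,  0.97221873, -0.23117029,  0.29976911],
       [-0.99931741, -0.03661531,  0.00490226,  0.00176439],
       [-0.00369831,  0.23119268,  0.97290095,  0.97116906],
       [ 0.        ,  0.        ,  0.        ,  1.        ]])}
{'fov_y': 55.09523161501803, 'cx': 313.40712053688094, 'cy': 238.83570913999716, 'k1': 0.03361190238307429, 'T': array([[-0.8921096 ,  0.23843274, -0.38378416,  0.06875179],
       [-0.45126655, -0.4282118 ,  0.7829388 ,  0.82349667],
       [ 0.02233734,  0.87165617,  0.48960858,  0.62925543],
       [ 0.        ,  0.        ,  0.        ,  1.        ]])}
{'t': 0.1, 'q': array([ 9.85496413e-01,  5.28414058e-01,  1.43376605e+00,  1.46658486e-05,
        1.18138190e+00, -1.78506580e-01]), 'qd': array([-1.29315073e-04, -1.34250961e-03, -2.17075828e-03,  9.85371506e-05,
        7.19027190e-04,  4.04065962e-04]), 'tau': array([-3.81988648e-04, -4.43305707e+01, -1.78586841e+01, -2.54175047e-04,
        3.85040927e-03,  1.22005915e-05]), 'tcp_pos': array([0.24690856, 0.57347112, 0.23040894]), 'tool_rot': array([ 2.01999773e-01,  9.79385073e-01, -9.11210986e-04, -3.73269358e-04]), 'force': array([-0.74416123, -0.16435002, -0.20854463]), 'ft_torque': array([-0.04875559,  0.02613472,  0.00918252]), 'gripper_force': 0.0, 'finger_gap': 0.9981393212428852} 0.0187
```

View pics/top0.png

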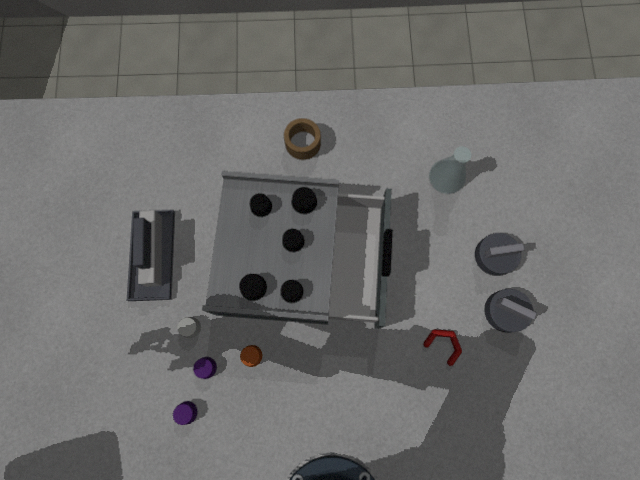

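View pics/side0.png

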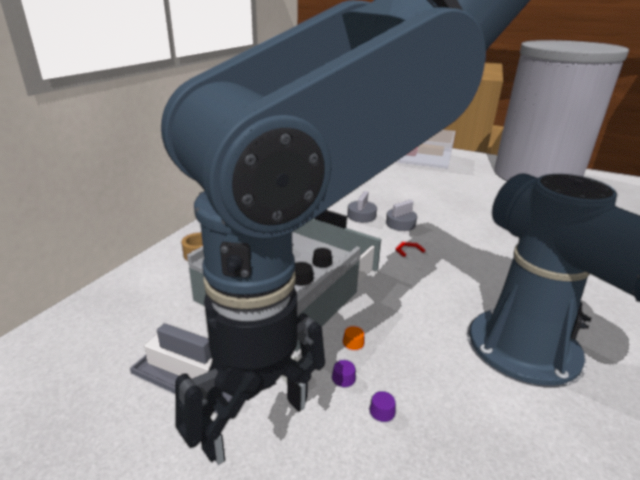

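The top view shows five black stoppers on the deck at (261,205), (304,200), (293,240), (253,287) and (291,291). The drawer is part open with its grip at (387,252), and the sweeper is in its tray at (150,255). The blocks are at (500,253) and (511,310). The coloured look-alikes lie on the bench: white (187,325), purple (205,368) and (185,413), orange (250,355). The side view has the arm covering most of the deck.

```bash
cat > h.py <<'E'
import numpy as np, cv2, sys
from scipy.spatial.transform import Rotation as R
from scipy.optimize import least_squares
from station import manip, viewer, ticket
C={n:viewer.calibration(n) for n in("top","side")}
def proj(n,P):
    c=C[n]; f=240/np.tan(np.radians(c["fov_y"]/2)); T=c["T"]
    p=(np.atleast_2d(P)-T[:3,3])@T[:3,:3]; s=np.c_[p[:,0],-p[:,1]]/-p[:,2:]
    s=s*(1+c["k1"]*(s**2).sum(1,keepdims=True)); return s*f+[c["cx"],c["cy"]]
def at(n,uv,z):   # pixel -> world at height z
    return np.r_[least_squares(lambda a:(proj(n,[a[0],a[1],z])[0]-uv),[.5,0.]).x,z]
def tri(uvt,uvs):
    r=least_squares(lambda p:np.r_[proj("top",p)[0]-uvt,proj("side",p)[0]-uvs],[.5,0,.1]); return r.x,abs(r.fun).max()
def st():
    s=manip.sense(); r=R.from_quat(s["tool_rot"]); return s,np.array(s["tcp_pos"]),r
def go(P,yaw): # yaw = world angle of tool y (closing) axis, tool pointing down; prints slide (in current tool axes) and turn
    s,p,r=st(); M=r.as_matrix()
    y=np.array([np.cos(yaw),np.sin(yaw),0]); 
    if y@M[:,1]<0: y=-y
    z=np.array([0,0,-1.]); x=np.cross(y,z); D=np.c_[x,y,z]
    print("t",round(s["t"],2),"tcp",p.round(4),"slide cm",(M.T@(np.array(P)-p)*100).round(2),"rot",R.from_matrix(M.T@D).as_rotvec().round(4),
      "slide after turn",(D.T@(np.array(P)-p)*100).round(2),"q6",s["q"][5].round(2))
def crop(n,box,k,name):
    im=viewer.snapshot(n); x0,y0,x1,y1=box
    cv2.imwrite("pics/"+name,cv2.resize(im[y0:y1,x0:x1],None,fx=k,fy=k,interpolation=cv2.INTER_CUBIC)); return im
E
python3 - <<'E'
import cv2
im=cv2.imread("pics/top0.png")
c=im[160:335,120:400]; d=im[225:345,420:550]
c=cv2.resize(c,None,fx=2.8,fy=2.8,interpolation=cv2.INTER_CUBIC);cv2.imwrite("pics/c0.png",c)
E
```

```text
(no output)
```

View pics/c0.png

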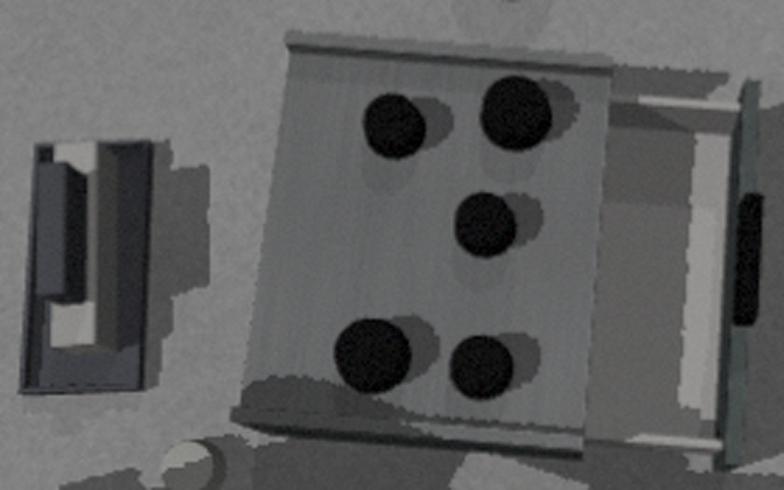

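The crop confirms five black stoppers, all on the deck. The deck's front edge runs from crop (610,75) to (585,452) and the grip top sits at about (750,260). The sweeper stands in its tray with its grip top at about (50,230).

Run:
```python
from h import *
f=lambda u,v,z:at("top",np.array([120+u/2.8,160+v/2.8]),z)
D={k:f(*v) for k,v in dict(rearU=(290,57,.1),rearL=(246,398,.1),frU=(610,72,.1),frL=(586,436,.1),fUo1=(288,33,.12),fUo2=(612,57,.12),fLo1=(232,412,.12),fLo2=(582,443,.12),
 gripU=(757,195,.125),gripL=(750,325,.125),gU2=(743,195,.125),gL2=(736,325,.125),panU=(757,82,.092),panL=(735,465,.092),
 swU1=(38,163,.092),swU2=(66,163,.092),swL1=(36,296,.092),swL2=(64,296,.092),trUL=(36,145,.014),trUR=(150,141,.014),trLL=(22,393,.014),trLR=(140,390,.014),blU1=(55,142,.049),blU2=(98,140,.049),blL1=(50,347,.049),blL2=(94,347,.049)).items()}
for k,v in D.items(): print(k,v.round(4))
a=lambda p,q: np.degrees(np.arctan2(*(D[q]-D[p])[1::-1])).round(2)
for p,q in [("frU","frL"),("rearU","rearL"),("fUo1","fUo2"),("fLo1","fLo2"),("gripU","gripL"),("swU1","swL1"),("swU2","swL2"),("trUL","trLL"),("trUR","trLR")]: print(p,q,a(p,q),np.linalg.norm(D[q]-D[p]).round(4))
for i,(u,v) in enumerate([(395,126),(517,113),(486,225),(373,355),(482,367)]): print("st",f(u,v,.122).round(3))
```

```text
rearU [0.6547 0.1979 0.1   ]
rearL [0.4034 0.2247 0.1   ]
frU [ 0.6341 -0.0385  0.1   ]
frL [ 0.3683 -0.0101  0.1   ]
fUo1 [0.6652 0.195  0.12  ]
fUo2 [ 0.6379 -0.0396  0.12  ]
fLo1 [0.392  0.2288 0.12  ]
fLo2 [ 0.3622 -0.007   0.12  ]
gripU [ 0.5291 -0.1362  0.125 ]
gripL [ 0.4373 -0.1248  0.125 ]
gU2 [ 0.5295 -0.1264  0.125 ]
gL2 [ 0.4377 -0.1153  0.125 ]
panU [ 0.625  -0.1478  0.092 ]
panL [ 0.3454 -0.1124  0.092 ]
swU1 [0.5819 0.3818 0.092 ]
swU2 [0.5812 0.3616 0.092 ]
swL1 [0.4829 0.3773 0.092 ]
swL2 [0.4821 0.3575 0.092 ]
trUL [0.6221 0.418  0.014 ]
trUR [0.6222 0.3279 0.014 ]
trLL [0.4242 0.4164 0.014 ]
trLR [0.4229 0.3274 0.014 ]
blU1 [0.6122 0.3885 0.049 ]
blU2 [0.6126 0.3557 0.049 ]
blL1 [0.4529 0.383  0.049 ]
blL2 [0.4517 0.3507 0.049 ]
frU frL 173.9 0.2673
rearU rearL 173.91 0.2527
fUo1 fUo2 -96.64 0.2362
fLo1 fLo2 -97.2 0.2376
gripU gripL 172.93 0.0925
swU1 swL1 -177.36 0.0992
swU2 swL2 -177.65 0.0992
trUL trLL -179.53 0.1978
trUR trLR -179.85 0.1992
st [0.591 0.118 0.122]
st [0.597 0.03  0.122]
st [0.515 0.054 0.122]
st [0.427 0.133 0.122]
st [0.416 0.059 0.122]
```

Run:
```python
from h import *
go([.484,-.1236,.19],np.radians(83.1))
```

```text
t 0.1 tcp [0.2469 0.5735 0.2304] slide cm [-49.36 -54.63   4.13] rot [-0.0019 -0.0006 -0.2864] slide after turn [-31.91 -66.35   4.04] q6 -0.18
```

```bash
python3 -m creep '[{"slide":[0,0,0],"angular":[0,0,-0.095],"claw":1},{"slide":[0,0,0],"angular":[0,0,-0.095],"claw":1},{"slide":[0,0,0],"angular":[0,0,-0.096],"claw":1},{"slide":[-1.6,-3.3,0],"angular":[0,0,0],"claw":1},{"slide":[-1.6,-3.3,0],"angular":[0,0,0],"claw":1},{"slide":[-1.6,-3.3,0],"angular":[0,0,0],"claw":1},{"slide":[-1.6,-3.3,0],"angular":[0,0,0],"claw":1},{"slide":[-1.6,-3.3,0],"angular":[0,0,0],"claw":1},{"slide":[-1.6,-3.3,0],"angular":[0,0,0],"claw":1},{"slide":[-1.6,-3.3,0],"angular":[0,0,0],"claw":1}]' 60
python3 -m creep '[{"slide":[-1.6,-3.3,0],"angular":[0,0,0],"claw":1},{"slide":[-1.6,-3.3,0],"angular":[0,0,0],"claw":1},{"slide":[-1.6,-3.3,0],"angular":[0,0,0],"claw":1},{"slide":[-1.6,-3.3,0],"angular":[0,0,0],"claw":1},{"slide":[-1.6,-3.3,0],"angular":[0,0,0],"claw":1},{"slide":[-1.6,-3.3,0],"angular":[0,0,0],"claw":1},{"slide":[-1.6,-3.3,0],"angular":[0,0,0],"claw":1},{"slide":[-1.6,-3.3,0],"angular":[0,0,0],"claw":1},{"slide":[-1.6,-3.3,0],"angular":[0,0,0],"claw":1},{"slide":[-1.6,-3.3,0],"angular":[0,0,0],"claw":1}]' 60
python3 - <<'E'
from h import *
go([.484,-.1236,.19],np.radians(83.1))
im=crop("side",(120,160,460,410),2.3,"s1.png"); cv2.imwrite("pics/s1full.png",im)
E
```

```text
t: 0.93
tcp_pos: [0.3305, 0.3294, 0.2311]
tool_rot: [0.06, 0.998, -0.0, -0.0]
force: [0.6, 0.2, 0.1]
finger_gap: 1.002
gripper_force: 0.0
t: 1.77
tcp_pos: [0.4496, -0.0175, 0.2312]
tool_rot: [0.061, 0.998, 0.0, -0.0]
force: [0.6, 0.1, 1.0]
finger_gap: 1.001
gripper_force: 0.0
t 1.77 tcp [ 0.4496 -0.0175  0.2312] slide cm [ -4.7  -10.12   4.11] rot [ 0.0002 -0.0005 -0.0008] slide after turn [ -4.69 -10.12   4.12] q6 -1.74
```

View pics/s1.png

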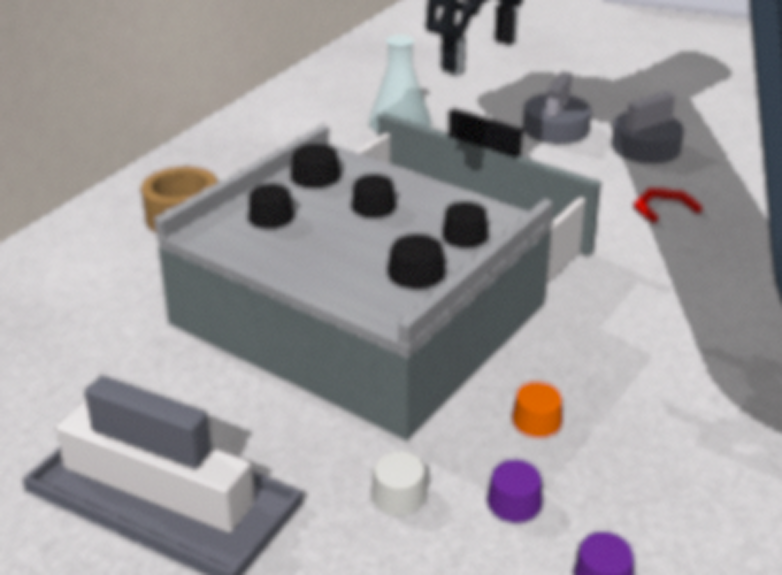

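The side crop shows the drawer grip's inner top edge from (451,112) to (521,135). The sweeper grip's top corners are at (88,388), (103,377), (210,418) and (196,430), and it is standing on its blade in the tray. The stoppers are unmoved.

Run:
```python
from h import *
T=lambda t,s:print(*[np.round(a,4) for a in tri(np.array([120+t[0]/2.8,160+t[1]/2.8]),np.array([120+s[0]/2.3,160+s[1]/2.3]))])
for t,s in [((38,163),(88,388)),((36,296),(196,430)),((66,163),(103,377)),((64,296),(210,418)),((743,195),(451,112)),((736,325),(521,135)),((395,110),(270,186)),((288,33),(160,212)),((290,57),(165,240)),((246,398),(405,346))]: T(t,s)
c=lambda P:print((proj("side",P)-[120,160]).round(1)*2.3)
```

```text
[0.5818 0.3817 0.0923] 0.0166
[0.4833 0.3782 0.0898] 0.0366
[0.5834 0.3636 0.0885] 0.4895
[0.4842 0.3603 0.0863] 0.4092
[ 0.5295 -0.1266  0.1244] 0.1394
[ 0.4388 -0.1153  0.123 ] 0.5259
[0.5993 0.1162 0.1316] 0.0168
[0.6644 0.1945 0.1246] 0.5477
[0.6573 0.1991 0.0987] 0.931
[0.3995 0.2246 0.0927] 2.412
```

```bash
python3 -m creep '[{"slide":[-1.5,-3.4,0.5],"angular":[0,0,0],"claw":1},{"slide":[-1.6,-3.4,0.5],"angular":[0,0,0],"claw":1},{"slide":[-1.6,-3.3,0.5],"angular":[0,0,0],"claw":1},{"slide":[0,0,1.5],"angular":[0,0,0],"claw":1},{"slide":[0,0,0],"angular":[0,0,0],"claw":0.2},{"slide":[0,0,0],"angular":[0,0,0],"claw":0.2}]' 60
python3 - <<'E'
from h import *
go([.484,-.1236,.102],np.radians(83.1))
im=crop("top",(330,180,450,330),4,"t2.png"); cv2.imwrite("pics/t2full.png",im)
E
```

```text
t: 2.32
tcp_pos: [0.4828, -0.1209, 0.2003]
tool_rot: [0.061, 0.998, 0.001, -0.002]
force: [-0.3, -0.3, 0.1]
finger_gap: 0.75
gripper_force: 0.0
t 2.32 tcp [ 0.4828 -0.1209  0.2003] slide cm [-0.19 -0.27  9.83] rot [ 0.0017 -0.0039 -0.0012] slide after turn [-0.15 -0.25  9.83] q6 -1.92
```

View pics/t2.png

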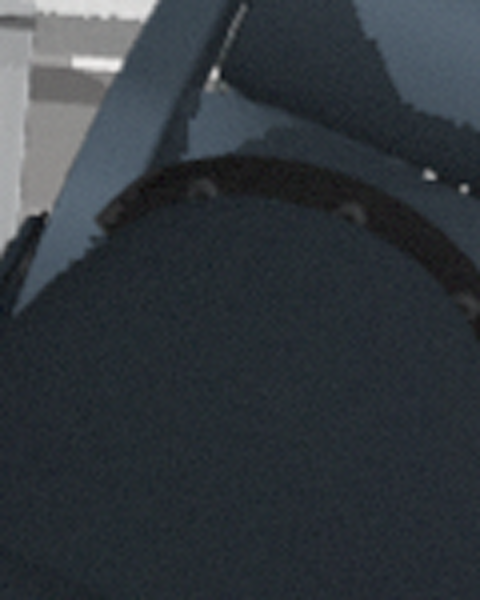

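The arm covers the drawer from above in this crop, so it shows nothing useful. The triangulated heights match the text. Descending to pinch the grip.

```bash
python3 -m creep '[{"slide":[-0.2,-0.2,2.8],"angular":[0,0,0],"claw":0.2},{"slide":[0,0,2.8],"angular":[0,0,0],"claw":0.2},{"slide":[0,0,2.2],"angular":[0,0,0],"claw":0.2},{"slide":[0,0,1.2],"angular":[0,0,0],"claw":0.2},{"slide":[0,0,0.8],"angular":[0,0,0],"claw":0.2},{"slide":[0,0,0],"angular":[0,0,0],"claw":-1},{"slide":[0,0,0],"angular":[0,0,0],"claw":-1},{"slide":[0,0,0],"angular":[0,0,0],"claw":-1},{"slide":[0,0,0],"angular":[0,0,0],"claw":-1},{"slide":[0,0,0],"angular":[0,0,0],"claw":-1}]' 40
python3 -m creep '[{"slide":[0,0,0],"angular":[0,0,0],"claw":-1},{"slide":[0,0,0],"angular":[0,0,0],"claw":-1},{"slide":[0,-0.3,0],"angular":[0,0,0],"claw":-1},{"slide":[0,-0.5,0],"angular":[0,0,0],"claw":-1},{"slide":[0,-0.5,0],"angular":[0,0,0],"claw":-1}]' 40
python3 - <<'E'
from h import *
go([.477,-.181,.102],np.radians(83.1))
E
```

```text
t: 3.2
tcp_pos: [0.4866, -0.124, 0.1046]
tool_rot: [0.06, 0.998, -0.0, 0.001]
force: [-0.6, 1.1, 4.9]
finger_gap: 0.155
gripper_force: 40.4
t: 3.62
tcp_pos: [0.4851, -0.1366, 0.1046]
tool_rot: [0.06, 0.998, -0.0, 0.001]
force: [-0.2, 1.8, 6.0]
finger_gap: 0.153
gripper_force: 40.5
t 3.62 tcp [ 0.4851 -0.1366  0.1046] slide cm [ 0.27 -4.51  0.26] rot [ 0.0001  0.0023 -0.0003] slide after turn [ 0.27 -4.51  0.26] q6 -1.95
```

```bash
python3 -m creep '[{"slide":[0,-0.6,0],"angular":[0,0,0],"claw":-1},{"slide":[0,-0.6,0],"angular":[0,0,0],"claw":-1},{"slide":[0,-0.6,0],"angular":[0,0,0],"claw":-1},{"slide":[0,-0.6,0],"angular":[0,0,0],"claw":-1},{"slide":[0,-0.6,0],"angular":[0,0,0],"claw":-1},{"slide":[0,-0.6,0],"angular":[0,0,0],"claw":-1},{"slide":[0,-0.5,0],"angular":[0,0,0],"claw":-1}]' 40
python3 -m creep '[{"slide":[0,-0.2,0],"angular":[0,0,0],"claw":-1},{"slide":[0,-0.2,0],"angular":[0,0,0],"claw":-1},{"slide":[0,0,0],"angular":[0,0,0],"claw":-1}]' 40
python3 -m creep '[{"slide":[0,-0.2,0],"angular":[0,0,0],"claw":-1},{"slide":[0,-0.2,0],"angular":[0,0,0],"claw":-1},{"slide":[0,0,0],"angular":[0,0,0],"claw":-1}]' 40
```

```text
t: 4.2
tcp_pos: [0.4802, -0.1777, 0.1046]
tool_rot: [0.06, 0.998, -0.0, 0.001]
force: [0.4, 3.2, 5.5]
finger_gap: 0.155
gripper_force: 40.4
t: 4.45
tcp_pos: [0.4801, -0.1781, 0.1046]
tool_rot: [0.062, 0.998, 0.003, 0.001]
force: [4.8, 13.4, 8.0]
finger_gap: 0.155
gripper_force: 41.1
t: 4.7
tcp_pos: [0.48, -0.1782, 0.1046]
tool_rot: [0.063, 0.998, 0.006, 0.001]
force: [10.5, 25.7, 9.6]
finger_gap: 0.156
gripper_force: 42.0
```

```bash
python3 -m creep '[{"slide":[0,-0.2,0],"angular":[0,0,0],"claw":-1},{"slide":[0,-0.2,0],"angular":[0,0,0],"claw":-1},{"slide":[0,0,0],"angular":[0,0,0],"claw":-1}]' 40
python3 -m creep '[{"slide":[0,-0.2,0],"angular":[0,0,0],"claw":-1},{"slide":[0,0,0],"angular":[0,0,0],"claw":-1}]' 40
```

```text
t: 4.95
tcp_pos: [0.4799, -0.1783, 0.1045]
tool_rot: [0.064, 0.998, 0.009, 0.001]
force: [16.6, 37.4, 11.5]
finger_gap: 0.155
gripper_force: 44.4
t: 5.12
tcp_pos: [0.4799, -0.1783, 0.1045]
tool_rot: [0.065, 0.998, 0.011, 0.001]
force: [18.7, 43.3, 13.0]
finger_gap: 0.155
gripper_force: 46.0
```

The drawer is against its open stop, with the force rising. Next: back off, release and lift.

```bash
python3 -m creep '[{"slide":[0,0.5,0],"angular":[0,0,0],"claw":-1},{"slide":[0,0.5,0],"angular":[0,0,0],"claw":0.2},{"slide":[0,0,0],"angular":[0,0,0],"claw":0.2},{"slide":[0,0,0],"angular":[0,0,0],"claw":0.2},{"slide":[0,0,-2],"angular":[0,0,0],"claw":0.2},{"slide":[0,0,-3.5],"angular":[0,0,0],"claw":0.2},{"slide":[0,0,-4],"angular":[0,0,0],"claw":0.2}]' 60
python3 - <<'E'
from h import *
go([.532,.370,.19],np.radians(92.3))
E
```

```text
t: 5.7
tcp_pos: [0.4773, -0.1819, 0.1976]
tool_rot: [0.061, 0.998, 0.001, -0.002]
force: [1.1, -0.3, -0.3]
finger_gap: 0.597
gripper_force: 0.0
t 5.7 tcp [ 0.4773 -0.1819  0.1976] slide cm [ 1.33 55.45  0.88] rot [ 0.0024 -0.0047 -0.1629] slide after turn [-7.68 54.93  0.76] q6 -2.03
```

```bash
python3 -m creep '[{"slide":[0.1,3.9,-0.5],"angular":[0,0,0],"claw":0.4},{"slide":[0.1,3.9,0],"angular":[0,0,0],"claw":0.4},{"slide":[0.1,3.9,0],"angular":[0,0,0],"claw":0.4},{"slide":[0.1,3.9,0],"angular":[0,0,0],"claw":0.4},{"slide":[0.1,3.9,0],"angular":[0,0,0],"claw":0.4},{"slide":[0.1,3.9,0],"angular":[0,0,0],"claw":0.4},{"slide":[0.1,3.9,0],"angular":[0,0,0],"claw":0.4},{"slide":[0.1,3.9,0],"angular":[0,0,0],"claw":0.4},{"slide":[0.1,3.9,0],"angular":[0,0,0],"claw":0.4},{"slide":[0.1,3.9,0],"angular":[0,0,0],"claw":0.4}]' 60
python3 -m creep '[{"slide":[0.1,3.9,0],"angular":[0,0,0],"claw":0.4},{"slide":[0.1,3.9,0],"angular":[0,0,0],"claw":0.4},{"slide":[0.1,3.9,0],"angular":[0,0,0],"claw":0.4},{"slide":[0.1,3.9,0],"angular":[0,0,0],"claw":0.4},{"slide":[0,0.8,0],"angular":[0,0,-0.08],"claw":0.4},{"slide":[0,0,0],"angular":[0,0,-0.08],"claw":0.4},{"slide":[0,0,0],"angular":[0,0,0],"claw":0.4}]' 60
python3 - <<'E'
from h import *
go([.532,.370,.054],np.radians(92.3))
E
```

```text
t: 6.53
tcp_pos: [0.5166, 0.2076, 0.2034]
tool_rot: [0.061, 0.998, -0.0, 0.0]
force: [1.3, -0.4, 0.0]
finger_gap: 0.701
gripper_force: 0.0
t: 7.12
tcp_pos: [0.5324, 0.3702, 0.2028]
tool_rot: [-0.02, 1.0, -0.0, 0.0]
force: [-0.6, -0.1, 0.0]
finger_gap: 0.699
gripper_force: 0.0
t 7.12 tcp [0.5324 0.3702 0.2028] slide cm [ 5.000e-02 -1.000e-02  1.488e+01] rot [-0.0005  0.0001  0.0005] slide after turn [ 0.05 -0.02 14.88] q6 -1.18
```

```bash
python3 -m creep '[{"slide":[0,0,3],"angular":[0,0,0],"claw":0.4},{"slide":[0,0,3],"angular":[0,0,0],"claw":0.4},{"slide":[0,0,3],"angular":[0,0,0],"claw":0.4},{"slide":[0,0,2.4],"angular":[0,0,0],"claw":0.4},{"slide":[0,0,1.6],"angular":[0,0,0],"claw":0.4},{"slide":[0,0,1],"angular":[0,0,0],"claw":0.4},{"slide":[0,0,0.6],"angular":[0,0,0],"claw":0.4},{"slide":[0,0,0],"angular":[0,0,0],"claw":-1},{"slide":[0,0,0],"angular":[0,0,0],"claw":-1},{"slide":[0,0,0],"angular":[0,0,0],"claw":-1}]' 50
python3 -m creep '[{"slide":[0,0,0],"angular":[0,0,0],"claw":-1},{"slide":[0,0,0],"angular":[0,0,0],"claw":-1},{"slide":[0,0,0],"angular":[0,0,0],"claw":-1},{"slide":[0,0,0],"angular":[0,0,0],"claw":-1}]' 80
```

```text
t: 7.95
tcp_pos: [0.5329, 0.3705, 0.0587]
tool_rot: [-0.019, 1.0, 0.001, 0.001]
force: [-0.2, 3.8, 0.1]
finger_gap: 0.283
gripper_force: 0.6
t: 8.28
tcp_pos: [0.5329, 0.3706, 0.0588]
tool_rot: [-0.02, 1.0, 0.0, 0.001]
force: [1.1, -0.7, 5.6]
finger_gap: 0.243
gripper_force: 79.4
```

```bash
python3 -m creep '[{"slide":[0,0,-1],"angular":[0,0,0],"claw":-1},{"slide":[0,0,-2],"angular":[0,0,0],"claw":-1},{"slide":[0,0,-3],"angular":[0,0,0],"claw":-1},{"slide":[0,0,-3],"angular":[0,0,0],"claw":-1},{"slide":[0,0,-3],"angular":[0,0,0],"claw":-1},{"slide":[0,0,-3],"angular":[0,0,0],"claw":-1},{"slide":[0,0,0],"angular":[0,0,0.08],"claw":-1},{"slide":[0,0,0],"angular":[0,0,0.08],"claw":-1},{"slide":[0,0,0],"angular":[0,0,0],"claw":-1}]' 80
python3 - <<'E'
from h import *
go([.5707,.1898,.21],np.radians(83.1))
im=crop("side",(80,120,480,420),2,"s3.png")
E
```

```text
t: 9.03
tcp_pos: [0.5309, 0.3701, 0.2078]
tool_rot: [0.061, 0.998, -0.0, -0.0]
force: [0.0, 0.3, -3.4]
finger_gap: 0.245
gripper_force: 78.7
t 9.03 tcp [0.5309 0.3701 0.2078] slide cm [ -6.15 -17.42  -0.22] rot [-0.0001 -0.0009 -0.0014] slide after turn [ -6.12 -17.42  -0.22] q6 -1.01
```

View pics/s3.png

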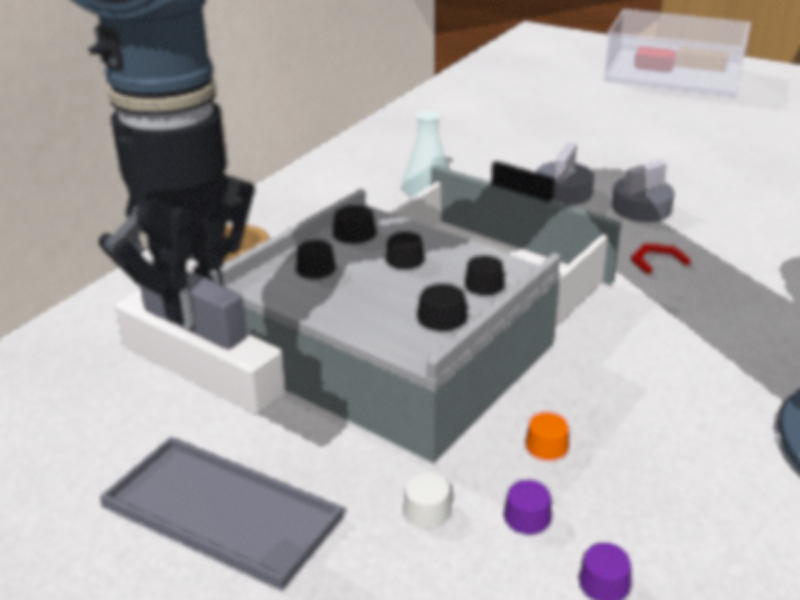

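The side crop shows the sweeper lifted level, with the blade from (120,330) to (270,380). The drawer is out and the five stoppers are still on the deck. Going to the first lane.

```bash
python3 -m creep '[{"slide":[-1,-2.9,0],"angular":[0,0,0],"claw":-1},{"slide":[-1,-2.9,0],"angular":[0,0,0],"claw":-1},{"slide":[-1.1,-2.9,0],"angular":[0,0,0],"claw":-1},{"slide":[-1,-2.9,0],"angular":[0,0,0],"claw":-1},{"slide":[-1,-2.9,0],"angular":[0,0,0],"claw":-1},{"slide":[-1,-2.9,0],"angular":[0,0,0],"claw":-1},{"slide":[0,0,2],"angular":[0,0,0],"claw":-1},{"slide":[0,0,1.6],"angular":[0,0,0],"claw":-1},{"slide":[0,0,0.8],"angular":[0,0,0],"claw":-1},{"slide":[0,0,0.3],"angular":[0,0,0],"claw":-1}]' 80
python3 -m creep '[{"slide":[0,0,0.2],"angular":[0,0,0],"claw":-1},{"slide":[0,0,0],"angular":[0,0,0],"claw":-1}]' 80
python3 -m creep '[{"slide":[0,0,0.2],"angular":[0,0,0],"claw":-1},{"slide":[0,0,0],"angular":[0,0,0],"claw":-1}]' 80
```

```text
t: 9.92
tcp_pos: [0.5695, 0.1898, 0.158]
tool_rot: [0.06, 0.998, -0.0, -0.003]
force: [-0.4, -1.1, -2.4]
finger_gap: 0.243
gripper_force: 79.1
t: 10.08
tcp_pos: [0.5713, 0.1906, 0.1581]
tool_rot: [0.06, 0.998, -0.0, -0.0]
force: [-0.4, -0.1, -3.1]
finger_gap: 0.243
gripper_force: 79.1
t: 10.25
tcp_pos: [0.5716, 0.1906, 0.1568]
tool_rot: [0.06, 0.998, 0.0, 0.001]
force: [0.0, 1.0, -2.4]
finger_gap: 0.246
gripper_force: 79.1
```

```bash
python3 -m creep '[{"slide":[0,-0.5,0],"angular":[0,0,0],"claw":-1},{"slide":[0,-0.8,0],"angular":[0,0,0],"claw":-1},{"slide":[0,-0.8,0],"angular":[0,0,0],"claw":-1},{"slide":[0,-0.8,0],"angular":[0,0,0],"claw":-1},{"slide":[0,-0.8,0],"angular":[0,0,0],"claw":-1},{"slide":[0,-0.8,0],"angular":[0,0,0],"claw":-1},{"slide":[0,-0.8,0],"angular":[0,0,0],"claw":-1},{"slide":[0,-0.8,0],"angular":[0,0,0],"claw":-1},{"slide":[0,-0.8,0],"angular":[0,0,0],"claw":-1},{"slide":[0,-0.8,0],"angular":[0,0,0],"claw":-1}]' 80
python3 -m creep '[{"slide":[0,-0.8,0],"angular":[0,0,0],"claw":-1},{"slide":[0,-0.8,0],"angular":[0,0,0],"claw":-1},{"slide":[0,-0.8,0],"angular":[0,0,0],"claw":-1},{"slide":[0,-0.8,0],"angular":[0,0,0],"claw":-1},{"slide":[0,-0.8,0],"angular":[0,0,0],"claw":-1},{"slide":[0,-0.8,0],"angular":[0,0,0],"claw":-1},{"slide":[0,-0.8,0],"angular":[0,0,0],"claw":-1},{"slide":[0,-0.8,0],"angular":[0,0,0],"claw":-1},{"slide":[0,-0.8,0],"angular":[0,0,0],"claw":-1},{"slide":[0,-0.8,0],"angular":[0,0,0],"claw":-1}]' 80
python3 - <<'E'
from h import *
c=np.array([.513,.096]);u=np.array([.120,.993])
go([*(c-.135*u+[.0457,-.0055]),.157],np.radians(83.1))
E
```

```text
t: 11.08
tcp_pos: [0.562, 0.113, 0.1564]
tool_rot: [0.06, 0.998, 0.0, 0.0]
force: [1.3, 0.3, -1.8]
finger_gap: 0.243
gripper_force: 79.2
t: 11.92
tcp_pos: [0.5522, 0.0334, 0.1562]
tool_rot: [0.06, 0.998, -0.0, -0.0]
force: [0.6, 0.9, -2.5]
finger_gap: 0.246
gripper_force: 80.5
t 11.92 tcp [0.5522 0.0334 0.1562] slide cm [ 0.03 -7.76 -0.08] rot [-0.0002 -0.0004 -0.0004] slide after turn [ 0.04 -7.76 -0.08] q6 -1.59
```

Finish lane A, lift and return to the rear for lane B (9.2 cm of +tool x).

```bash
python3 -m creep '[{"slide":[0,-0.7,0],"angular":[0,0,0],"claw":-1},{"slide":[0,-0.7,0],"angular":[0,0,0],"claw":-1},{"slide":[0,-0.7,0],"angular":[0,0,0],"claw":-1},{"slide":[0,-0.7,0],"angular":[0,0,0],"claw":-1},{"slide":[0,-0.7,0],"angular":[0,0,0],"claw":-1},{"slide":[0,-0.7,0],"angular":[0,0,0],"claw":-1},{"slide":[0,-0.7,0],"angular":[0,0,0],"claw":-1},{"slide":[0,-0.7,0],"angular":[0,0,0],"claw":-1},{"slide":[0,-0.7,0],"angular":[0,0,0],"claw":-1},{"slide":[0,-0.7,0],"angular":[0,0,0],"claw":-1}]' 80
python3 -m creep '[{"slide":[0,-0.7,0],"angular":[0,0,0],"claw":-1},{"slide":[0,0,0],"angular":[0,0,0],"claw":-1},{"slide":[0,0,-2],"angular":[0,0,0],"claw":-1},{"slide":[0,0,-3],"angular":[0,0,0],"claw":-1},{"slide":[0,1,-1.5],"angular":[0,0,0],"claw":-1},{"slide":[1.2,3.5,0],"angular":[0,0,0],"claw":-1},{"slide":[1.2,3.5,0],"angular":[0,0,0],"claw":-1},{"slide":[1.2,3.5,0],"angular":[0,0,0],"claw":-1},{"slide":[1.2,3.5,0],"angular":[0,0,0],"claw":-1},{"slide":[1.2,3.5,0],"angular":[0,0,0],"claw":-1}]' 80
python3 - <<'E'
from h import *
c=np.array([.513,.096]);u=np.array([.120,.993])
go([*(c+.100*u-[.0457,-.0055]),.157],np.radians(83.1))
im=crop("side",(80,120,480,420),2,"s4.png")
E
```

```text
t: 12.75
tcp_pos: [0.5439, -0.036, 0.1563]
tool_rot: [0.06, 0.998, -0.0, -0.0]
force: [0.3, 0.4, -2.7]
finger_gap: 0.239
gripper_force: 80.4
t: 13.58
tcp_pos: [0.5051, 0.1504, 0.2214]
tool_rot: [0.061, 0.998, 0.0, -0.0]
force: [-0.0, 1.0, -2.3]
finger_gap: 0.244
gripper_force: 80.4
t 13.58 tcp [0.5051 0.1504 0.2214] slide cm [3.17 4.69 6.44] rot [ 0.0003 -0.0001 -0.0008] slide after turn [3.17 4.7  6.44] q6 -1.37
```

View pics/s4.png

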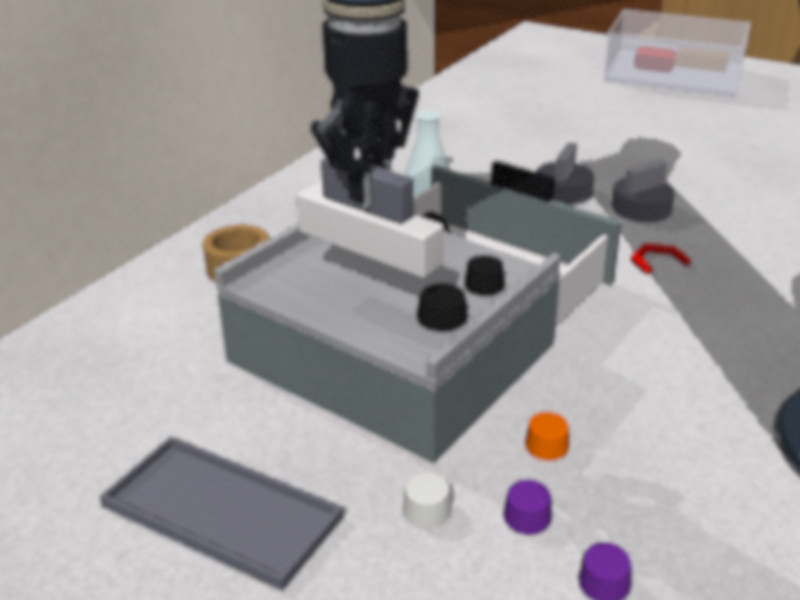

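The side crop shows that lane A is clear and two stoppers remain, at (442,305) and (485,275). Sweeping lane B.

```bash
python3 -m creep '[{"slide":[1.6,2.4,0],"angular":[0,0,0],"claw":-1},{"slide":[1.6,2.3,0],"angular":[0,0,0],"claw":-1},{"slide":[0,0,0],"angular":[0,0,0],"claw":-1},{"slide":[0,0,2.2],"angular":[0,0,0],"claw":-1},{"slide":[0,0,2.2],"angular":[0,0,0],"claw":-1},{"slide":[0,0,1.2],"angular":[0,0,0],"claw":-1},{"slide":[0,0,0.6],"angular":[0,0,0],"claw":-1},{"slide":[0,0,0.3],"angular":[0,0,0],"claw":-1},{"slide":[0,0,0],"angular":[0,0,0],"claw":-1}]' 80
python3 -m creep '[{"slide":[0,-0.5,0],"angular":[0,0,0],"claw":-1},{"slide":[0,-0.8,0],"angular":[0,0,0],"claw":-1},{"slide":[0,-0.8,0],"angular":[0,0,0],"claw":-1},{"slide":[0,-0.8,0],"angular":[0,0,0],"claw":-1},{"slide":[0,-0.8,0],"angular":[0,0,0],"claw":-1},{"slide":[0,-0.8,0],"angular":[0,0,0],"claw":-1},{"slide":[0,-0.8,0],"angular":[0,0,0],"claw":-1},{"slide":[0,-0.8,0],"angular":[0,0,0],"claw":-1},{"slide":[0,-0.8,0],"angular":[0,0,0],"claw":-1},{"slide":[0,-0.8,0],"angular":[0,0,0],"claw":-1}]' 80
python3 -m creep '[{"slide":[0,-0.8,0],"angular":[0,0,0],"claw":-1},{"slide":[0,-0.8,0],"angular":[0,0,0],"claw":-1},{"slide":[0,-0.8,0],"angular":[0,0,0],"claw":-1},{"slide":[0,-0.8,0],"angular":[0,0,0],"claw":-1},{"slide":[0,-0.8,0],"angular":[0,0,0],"claw":-1},{"slide":[0,-0.8,0],"angular":[0,0,0],"claw":-1},{"slide":[0,-0.8,0],"angular":[0,0,0],"claw":-1},{"slide":[0,-0.8,0],"angular":[0,0,0],"claw":-1},{"slide":[0,-0.8,0],"angular":[0,0,0],"claw":-1},{"slide":[0,-0.8,0],"angular":[0,0,0],"claw":-1}]' 80
```

```text
t: 14.38
tcp_pos: [0.48, 0.1989, 0.156]
tool_rot: [0.061, 0.998, -0.0, -0.0]
force: [1.0, -0.8, -2.2]
finger_gap: 0.249
gripper_force: 80.6
t: 15.22
tcp_pos: [0.4705, 0.122, 0.1564]
tool_rot: [0.061, 0.998, 0.0, 0.0]
force: [0.3, 0.9, -2.4]
finger_gap: 0.243
gripper_force: 80.6
t: 16.05
tcp_pos: [0.4606, 0.0425, 0.1563]
tool_rot: [0.06, 0.998, -0.0, -0.0]
force: [-0.7, -0.2, -2.3]
finger_gap: 0.247
gripper_force: 80.6
```

```bash
python3 -m creep '[{"slide":[0,-0.7,0],"angular":[0,0,0],"claw":-1},{"slide":[0,-0.7,0],"angular":[0,0,0],"claw":-1},{"slide":[0,-0.7,0],"angular":[0,0,0],"claw":-1},{"slide":[0,-0.7,0],"angular":[0,0,0],"claw":-1},{"slide":[0,-0.7,0],"angular":[0,0,0],"claw":-1},{"slide":[0,-0.7,0],"angular":[0,0,0],"claw":-1},{"slide":[0,-0.7,0],"angular":[0,0,0],"claw":-1},{"slide":[0,-0.7,0],"angular":[0,0,0],"claw":-1},{"slide":[0,-0.7,0],"angular":[0,0,0],"claw":-1},{"slide":[0,-0.7,0],"angular":[0,0,0],"claw":-1}]' 80
python3 -m creep '[{"slide":[0,-0.7,0],"angular":[0,0,0],"claw":-1},{"slide":[0,0,0],"angular":[0,0,0],"claw":-1},{"slide":[0,0,-2],"angular":[0,0,0],"claw":-1},{"slide":[0,0,-3],"angular":[0,0,0],"claw":-1},{"slide":[0,1,-1.5],"angular":[0,0,0],"claw":-1},{"slide":[-0.5,3.5,0],"angular":[0,0,0],"claw":-1},{"slide":[-0.5,3.7,0],"angular":[0,0,0],"claw":-1},{"slide":[-0.5,3.7,0],"angular":[0,0,0],"claw":-1},{"slide":[-0.5,3.7,0],"angular":[0,0,0],"claw":-1},{"slide":[-0.5,3.7,0],"angular":[0,0,0],"claw":-1}]' 80
python3 - <<'E'
from h import *
go([.526,.372,.2],np.radians(90.3))
E
```

```text
t: 16.88
tcp_pos: [0.4524, -0.0268, 0.1563]
tool_rot: [0.06, 0.998, -0.0, 0.0]
force: [0.2, -0.2, -2.3]
finger_gap: 0.243
gripper_force: 80.6
t: 17.72
tcp_pos: [0.4995, 0.1574, 0.2213]
tool_rot: [0.06, 0.998, 0.0, -0.0]
force: [1.6, -1.1, -2.9]
finger_gap: 0.245
gripper_force: 80.5
t 17.72 tcp [0.4995 0.1574 0.2213] slide cm [-0.05 21.62  2.13] rot [ 1.000e-04 -4.000e-04 -1.261e-01] slide after turn [-2.77 21.45  2.13] q6 -1.36
```

```bash
python3 -m creep '[{"slide":[0,3.6,0],"angular":[0,0,0],"claw":-1},{"slide":[0,3.6,0],"angular":[0,0,0],"claw":-1},{"slide":[0,3.6,0],"angular":[0,0,0],"claw":-1},{"slide":[0,3.6,0],"angular":[0,0,0],"claw":-1},{"slide":[0,3.6,0],"angular":[0,0,0],"claw":-1},{"slide":[0,3.6,0],"angular":[0,0,0],"claw":-1},{"slide":[0,0,0],"angular":[0,0,-0.063],"claw":-1},{"slide":[0,0,0],"angular":[0,0,-0.063],"claw":-1},{"slide":[0,0,0],"angular":[0,0,0],"claw":-1}]' 80
python3 - <<'E'
from h import *
go([.526,.372,.059],np.radians(90.3))
crop("top",(120,100,560,430),1.8,"t5.png")
E
```

```text
t: 18.47
tcp_pos: [0.5248, 0.3708, 0.2204]
tool_rot: [-0.004, 1.0, -0.0, -0.001]
force: [-0.4, 0.4, -2.8]
finger_gap: 0.245
gripper_force: 80.7
t 18.47 tcp [0.5248 0.3708 0.2204] slide cm [-0.15  0.13 16.14] rot [-0.0006 -0.0016  0.0028] slide after turn [-0.12  0.12 16.14] q6 -1.14
```

View pics/t5.png

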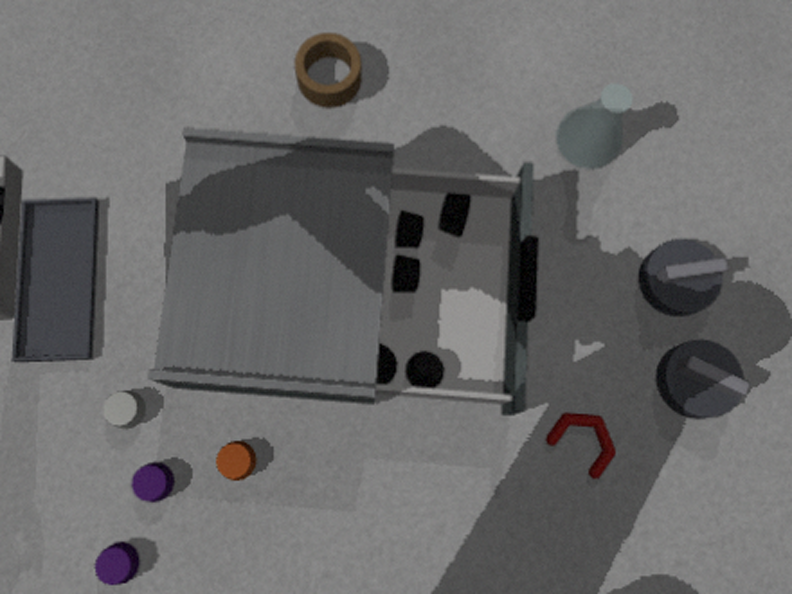

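The top crop shows the deck clear and all five stoppers in the drawer: crop (455,213), (408,230), (405,272), (385,363) and (424,369). The tray is at (58,280). Lowering the sweeper into it.

```bash
python3 -m creep '[{"slide":[-0.1,0.1,3],"angular":[0,0,0],"claw":-1},{"slide":[0,0,3],"angular":[0,0,0],"claw":-1},{"slide":[0,0,3],"angular":[0,0,0],"claw":-1},{"slide":[0,0,3],"angular":[0,0,0],"claw":-1},{"slide":[0,0,2],"angular":[0,0,0],"claw":-1},{"slide":[0,0,1.2],"angular":[0,0,0],"claw":-1},{"slide":[0,0,0.6],"angular":[0,0,0],"claw":-1},{"slide":[0,0,0],"angular":[0,0,0],"claw":-1}]' 80
python3 -m creep '[{"slide":[0,0,0.2],"angular":[0,0,0],"claw":-1},{"slide":[0,0,0.1],"angular":[0,0,0],"claw":-1}]' 80
python3 -m creep '[{"slide":[0,0,0.1],"angular":[0,0,0],"claw":-1},{"slide":[0,0,0],"angular":[0,0,0],"claw":-1}]' 80
```

```text
t: 19.18
tcp_pos: [0.5263, 0.3704, 0.0622]
tool_rot: [-0.002, 1.0, -0.0, -0.001]
force: [1.3, -0.2, -1.7]
finger_gap: 0.243
gripper_force: 80.6
t: 19.35
tcp_pos: [0.528, 0.3715, 0.0619]
tool_rot: [-0.002, 1.0, 0.001, 0.002]
force: [-0.3, 0.1, -3.0]
finger_gap: 0.243
gripper_force: 80.6
t: 19.52
tcp_pos: [0.5273, 0.3713, 0.0604]
tool_rot: [-0.003, 1.0, 0.0, 0.001]
force: [0.3, 0.0, -2.6]
finger_gap: 0.245
gripper_force: 80.6
```

```bash
python3 -m creep '[{"slide":[0,0,0.1],"angular":[0,0,0],"claw":-1},{"slide":[0,0,0.1],"angular":[0,0,0],"claw":-1},{"slide":[0,0,0],"angular":[0,0,0],"claw":-1}]' 80
python3 -m creep '[{"slide":[0,0,0.1],"angular":[0,0,0],"claw":-1},{"slide":[0,0,0],"angular":[0,0,0],"claw":-1}]' 80
```

```text
t: 19.77
tcp_pos: [0.5271, 0.3713, 0.0588]
tool_rot: [-0.003, 1.0, 0.0, 0.001]
force: [-2.0, 0.3, 5.2]
finger_gap: 0.248
gripper_force: 81.4
t: 19.93
tcp_pos: [0.5271, 0.3714, 0.0588]
tool_rot: [-0.003, 1.0, 0.0, 0.001]
force: [-3.2, -0.9, 10.2]
finger_gap: 0.243
gripper_force: 82.3
```

```bash
python3 -m creep '[{"slide":[0,0,-0.2],"angular":[0,0,0],"claw":0.3},{"slide":[0,0,0],"angular":[0,0,0],"claw":0.3},{"slide":[0,0,0],"angular":[0,0,0],"claw":0.3},{"slide":[0,0,0],"angular":[0,0,0],"claw":0.3},{"slide":[0,0,-1.5],"angular":[0,0,0],"claw":0.3},{"slide":[0,0,-3],"angular":[0,0,0],"claw":0.3},{"slide":[0,0,-4],"angular":[0,0,0],"claw":0.3},{"slide":[0,0,-4],"angular":[0,0,0],"claw":0.3},{"slide":[0,0,-1.5],"angular":[0,0,0.063],"claw":-1},{"slide":[0,0,0],"angular":[0,0,0.063],"claw":-1}]' 80
python3 - <<'E'
from h import *
go([.4746,-.2227,.2],np.radians(83.1))
E
```

```text
t: 20.77
tcp_pos: [0.5298, 0.3725, 0.204]
tool_rot: [0.062, 0.998, 0.003, 0.005]
force: [0.6, -0.6, -0.5]
finger_gap: 0.378
gripper_force: 0.0
t 20.77 tcp [0.5298 0.3725 0.204 ] slide cm [ -1.86 -59.75   0.06] rot [ 0.0059  0.0094 -0.0033] slide after turn [ -1.67 -59.75   0.4 ] q6 -1.01
```

```bash
python3 -m creep '[{"slide":[-0.1,-4,0],"angular":[0,0,0],"claw":-1},{"slide":[-0.1,-4,0],"angular":[0,0,0],"claw":-1},{"slide":[-0.1,-4,0],"angular":[0,0,0],"claw":-1},{"slide":[-0.1,-4,0],"angular":[0,0,0],"claw":-1},{"slide":[-0.1,-4,0],"angular":[0,0,0],"claw":-1},{"slide":[-0.1,-4,0],"angular":[0,0,0],"claw":-1},{"slide":[-0.1,-4,0],"angular":[0,0,0],"claw":-1},{"slide":[-0.1,-4,0],"angular":[0,0,0],"claw":-1},{"slide":[-0.1,-4,0],"angular":[0,0,0],"claw":-1},{"slide":[-0.1,-4,0],"angular":[0,0,0],"claw":-1}]' 80
python3 -m creep '[{"slide":[-0.1,-4,0],"angular":[0,0,0],"claw":-1},{"slide":[-0.1,-4,0],"angular":[0,0,0],"claw":-1},{"slide":[-0.1,-4,0],"angular":[0,0,0],"claw":-1},{"slide":[-0.1,-4,0],"angular":[0,0,0],"claw":-1},{"slide":[-0.1,-3.8,0],"angular":[0,0,0],"claw":-1},{"slide":[0,0,0],"angular":[0,0,0],"claw":-1}]' 80
python3 - <<'E'
from h import *
go([.4746,-.2227,.107],np.radians(83.1))
crop("top",(120,100,560,430),1.8,"t6.png")
E
```

```text
t: 21.6
tcp_pos: [0.4879, -0.0291, 0.1982]
tool_rot: [0.06, 0.998, 0.0, 0.0]
force: [0.1, -0.9, 0.1]
finger_gap: 0.001
gripper_force: 0.0
t: 22.1
tcp_pos: [0.4703, -0.2323, 0.1986]
tool_rot: [0.063, 0.998, -0.003, 0.002]
force: [0.8, -0.6, -0.3]
finger_gap: 0.002
gripper_force: 0.0
t 22.1 tcp [ 0.4703 -0.2323  0.1986] slide cm [-0.26  1.06  9.16] rot [-0.0052  0.004  -0.0066] slide after turn [-0.31  1.01  9.16] q6 -2.11
```

View pics/t6.png

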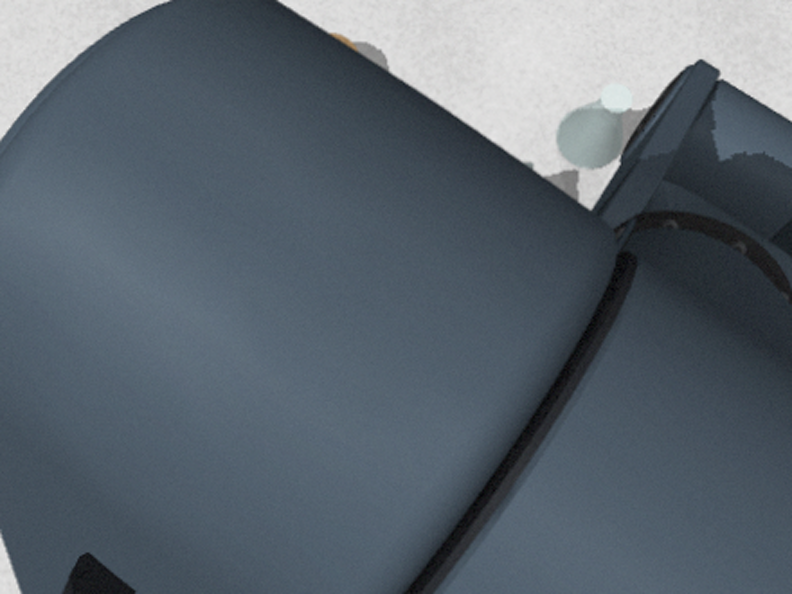

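The top view is covered by the arm, so nothing new there. Descending in front of the grip and pushing.

```bash
python3 -m creep '[{"slide":[-0.3,0,3],"angular":[0,0,0],"claw":-1},{"slide":[0,0,3],"angular":[0,0,0],"claw":-1},{"slide":[0,0,2],"angular":[0,0,0],"claw":-1},{"slide":[0,0,1.1],"angular":[0,0,0],"claw":-1},{"slide":[0,0.5,0],"angular":[0,0,0],"claw":-1},{"slide":[0,0.5,0],"angular":[0,0,0],"claw":-1},{"slide":[0,0.5,0],"angular":[0,0,0],"claw":-1},{"slide":[0,0.5,0],"angular":[0,0,0],"claw":-1},{"slide":[0,0.5,0],"angular":[0,0,0],"claw":-1},{"slide":[0,0.5,0],"angular":[0,0,0],"claw":-1}]' 80
python3 -m creep '[{"slide":[0,0.6,0],"angular":[0,0,0],"claw":-1},{"slide":[0,0.7,0],"angular":[0,0,0],"claw":-1},{"slide":[0,0.7,0],"angular":[0,0,0],"claw":-1},{"slide":[0,0.7,0],"angular":[0,0,0],"claw":-1},{"slide":[0,0.7,0],"angular":[0,0,0],"claw":-1},{"slide":[0,0.7,0],"angular":[0,0,0],"claw":-1},{"slide":[0,0.7,0],"angular":[0,0,0],"claw":-1},{"slide":[0,0.7,0],"angular":[0,0,0],"claw":-1},{"slide":[0,0.7,0],"angular":[0,0,0],"claw":-1}]' 80
python3 -m creep '[{"slide":[0,0.7,0],"angular":[0,0,0],"claw":-1},{"slide":[0,0.7,0],"angular":[0,0,0],"claw":-1},{"slide":[0,0.7,0],"angular":[0,0,0],"claw":-1},{"slide":[0,0.7,0],"angular":[0,0,0],"claw":-1}]' 80
python3 - <<'E'
from h import *
go([.4954,-.051,.107],np.radians(83.1))
E
```

```text
t: 22.98
tcp_pos: [0.4767, -0.1951, 0.1083]
tool_rot: [0.06, 0.998, -0.001, 0.001]
force: [-1.4, -3.1, 2.1]
finger_gap: 0.003
gripper_force: 1.6
t: 23.73
tcp_pos: [0.484, -0.1329, 0.1073]
tool_rot: [0.06, 0.998, -0.0, 0.0]
force: [0.7, -2.9, 1.6]
finger_gap: 0.002
gripper_force: 1.3
t: 24.07
tcp_pos: [0.4872, -0.1051, 0.1073]
tool_rot: [0.06, 0.998, -0.0, 0.0]
force: [1.5, -2.3, 1.8]
finger_gap: 0.001
gripper_force: 1.3
t 24.07 tcp [ 0.4872 -0.1051  0.1073] slide cm [-0.16  5.47  0.03] rot [-0.0001  0.0004 -0.0004] slide after turn [-0.16  5.47  0.03] q6 -1.89
```

```bash
python3 -m creep '[{"slide":[0,0.7,0],"angular":[0,0,0],"claw":-1},{"slide":[0,0.7,0],"angular":[0,0,0],"claw":-1},{"slide":[0,0.7,0],"angular":[0,0,0],"claw":-1},{"slide":[0,0.7,0],"angular":[0,0,0],"claw":-1},{"slide":[0,0.7,0],"angular":[0,0,0],"claw":-1},{"slide":[0,0.7,0],"angular":[0,0,0],"claw":-1},{"slide":[0,0.4,0],"angular":[0,0,0],"claw":-1},{"slide":[0,0.3,0],"angular":[0,0,0],"claw":-1}]' 80
python3 -m creep '[{"slide":[0,0.3,0],"angular":[0,0,0],"claw":-1},{"slide":[0,0.3,0],"angular":[0,0,0],"claw":-1},{"slide":[0,0,0],"angular":[0,0,0],"claw":-1}]' 80
python3 -m creep '[{"slide":[0,0.3,0],"angular":[0,0,0],"claw":-1},{"slide":[0,0,0],"angular":[0,0,0],"claw":-1}]' 80
```

```text
t: 24.73
tcp_pos: [0.4923, -0.0562, 0.1071]
tool_rot: [0.06, 0.998, 0.0, -0.001]
force: [-0.3, -2.5, 1.8]
finger_gap: -0.003
gripper_force: 1.1
t: 24.98
tcp_pos: [0.4926, -0.0502, 0.1071]
tool_rot: [0.06, 0.998, 0.001, -0.001]
force: [0.6, 0.4, 0.8]
finger_gap: -0.001
gripper_force: 0.0
t: 25.15
tcp_pos: [0.4928, -0.049, 0.107]
tool_rot: [0.059, 0.998, -0.001, -0.001]
force: [-2.8, -6.3, 1.2]
finger_gap: 0.002
gripper_force: 3.5
```

```bash
python3 -m creep '[{"slide":[0,0.2,0],"angular":[0,0,0],"claw":-1},{"slide":[0,0,0],"angular":[0,0,0],"claw":-1}]' 80
python3 -m creep '[{"slide":[0,0.2,0],"angular":[0,0,0],"claw":-1},{"slide":[0,0,0],"angular":[0,0,0],"claw":-1}]' 80
python3 -m creep '[{"slide":[0,0.2,0],"angular":[0,0,0],"claw":-1},{"slide":[0,0,0],"angular":[0,0,0],"claw":-1}]' 80
```

```text
t: 25.32
tcp_pos: [0.4928, -0.0489, 0.1071]
tool_rot: [0.059, 0.998, -0.003, -0.002]
force: [-4.1, -14.3, 0.8]
finger_gap: -0.002
gripper_force: 7.1
t: 25.48
tcp_pos: [0.4929, -0.0488, 0.1071]
tool_rot: [0.058, 0.998, -0.004, -0.002]
force: [-6.6, -20.1, -0.2]
finger_gap: 0.002
gripper_force: 10.7
t: 25.65
tcp_pos: [0.4929, -0.0486, 0.1072]
tool_rot: [0.057, 0.998, -0.006, -0.002]
force: [-7.9, -28.1, -1.0]
finger_gap: -0.001
gripper_force: 14.4
```

The drawer is home against its stop. Backing off and moving aside to look at the blocks in both views.

```bash
python3 -m creep '[{"slide":[0,-1,0],"angular":[0,0,0],"claw":-1},{"slide":[0,-1.5,0],"angular":[0,0,0],"claw":-1},{"slide":[0,0,-3],"angular":[0,0,0],"claw":-1},{"slide":[0,0,-4],"angular":[0,0,0],"claw":-1},{"slide":[0,0,-4],"angular":[0,0,0],"claw":-1},{"slide":[0,4,0],"angular":[0,0,0],"claw":-1},{"slide":[0,4,0],"angular":[0,0,0],"claw":-1},{"slide":[0,4,0],"angular":[0,0,0],"claw":-1},{"slide":[0,4,0],"angular":[0,0,0],"claw":-1},{"slide":[0,4,0],"angular":[0,0,0],"claw":-1}]' 80
python3 -m creep '[{"slide":[0,4,0],"angular":[0,0,0],"claw":1},{"slide":[0,4,0],"angular":[0,0,0],"claw":1},{"slide":[0,4,0],"angular":[0,0,0],"claw":1},{"slide":[0,4,0],"angular":[0,0,0],"claw":1},{"slide":[0,4,0],"angular":[0,0,0],"claw":0},{"slide":[0,0,0],"angular":[0,0,0],"claw":0}]' 80
python3 - <<'E'
from h import *
t=viewer.snapshot("top"); s=viewer.snapshot("side"); cv2.imwrite("pics/t7f.png",t); cv2.imwrite("pics/s7f.png",s)
r=lambda a,k:cv2.resize(a,None,fx=k,fy=k,interpolation=cv2.INTER_CUBIC)
a=r(t[220:345,460:560],4)      # 400x500
b=r(s[180:240,330:430],4)      # 400x240
c=r(s[290:410,100:275],2.28)[:260,:400]
o=np.zeros((500,800,3),np.uint8); o[:500,:400]=a; o[:240,400:800]=b; o[240:240+c.shape[0],400:400+c.shape[1]]=c
cv2.imwrite("pics/m7.png",o); print(manip.sense()["tcp_pos"])
E
```

```text
t: 26.48
tcp_pos: [0.5147, 0.1335, 0.2172]
tool_rot: [0.061, 0.998, 0.0, -0.001]
force: [1.0, -0.0, -0.5]
finger_gap: 0.001
gripper_force: 0.0
t: 26.98
tcp_pos: [0.5393, 0.3373, 0.2168]
tool_rot: [0.058, 0.998, 0.002, 0.0]
force: [0.8, 0.2, -0.2]
finger_gap: 0.501
gripper_force: 0.0
[0.53844121 0.33149305 0.21631768]
```

View pics/m7.png

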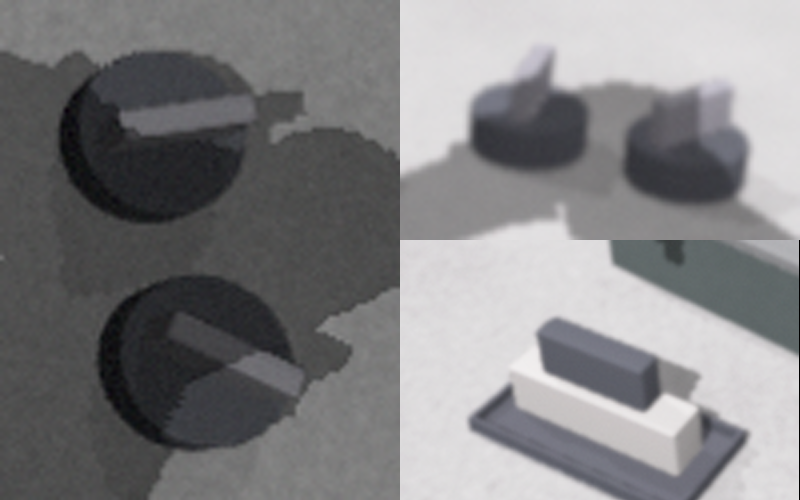

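The composite shows the sweeper upright in its tray. In the top crop block1's bar runs (127,122) to (254,109) and block2's bar (172,323) to (300,382). In the side crop the bars' far ends are at about (542,46) and (718,82).

Run:
```python
from h import *
t=lambda u,v:np.array([460+u/4,220+v/4]); s=lambda u,v:np.array([330+(u-400)/4,180+v/4])
print(tri(t(254,109),s(542,46)),tri(t(300,382),s(718,82)))
for l,r,d in [((127,122),(254,109),(162,131)),((172,323),(300,382),(206,363))]:
    L,Rr=at("top",t(*l),.072),at("top",t(*r),.072); print((L+Rr)/2,np.linalg.norm(L-Rr),np.degrees(np.arctan2(*(L-Rr)[1::-1])),"disc",at("top",t(*d),.035))
go([.5,-.15,.22],np.radians(83.1))
```

```text
(array([ 0.498169  , -0.41536798,  0.06861915]), np.float64(1.3135749402096053)) (array([ 0.35931576, -0.41796112,  0.06895642]), np.float64(1.8359870720531717))
[ 0.49343965 -0.38154856  0.072     ] 0.06536475353521115 93.86395833398889 disc [ 0.49352421 -0.38121686  0.035     ]
[ 0.37237159 -0.38758368  0.072     ] 0.06634961532942352 62.051567728771886 disc [ 0.37041487 -0.38771668  0.035     ]
t 27.08 tcp [0.5384 0.3315 0.2163] slide cm [ -1.83 -48.27  -0.32] rot [-0.001  -0.0023  0.0028] slide after turn [ -1.97 -48.26  -0.37] q6 -1.08
```

Both blocks are measured, with heights agreeing to within 4 mm. Going above block1.

```bash
python3 -m creep '[{"slide":[-0.2,-4,0],"angular":[0,0,0],"claw":0.3},{"slide":[-0.2,-4,0],"angular":[0,0,0],"claw":0.3},{"slide":[-0.2,-4,0],"angular":[0,0,0],"claw":0.3},{"slide":[-0.2,-4,0],"angular":[0,0,0],"claw":0.3},{"slide":[-0.2,-4,0],"angular":[0,0,0],"claw":0.3},{"slide":[-0.2,-4,0],"angular":[0,0,0],"claw":0.3},{"slide":[-0.2,-4,0],"angular":[0,0,0],"claw":0.3},{"slide":[-0.2,-4,0],"angular":[0,0,0],"claw":0.3},{"slide":[-0.2,-4,0],"angular":[0,0,0],"claw":0.3},{"slide":[-0.2,-4,0],"angular":[0,0,0],"claw":0.3}]' 60
python3 -m creep '[{"slide":[-0.3,-4,0],"angular":[0,0,0],"claw":0.3},{"slide":[-0.3,-4,0],"angular":[0,0,0],"claw":0.3},{"slide":[-0.3,-4,0],"angular":[0,0,0],"claw":0.3},{"slide":[-0.3,-4,0],"angular":[0,0,0],"claw":0.3},{"slide":[-0.3,-4,0],"angular":[0,0,0],"claw":0.3},{"slide":[-0.3,-4,0],"angular":[0,0,0],"claw":0.3},{"slide":[-0.2,-4,0],"angular":[0,0,0],"claw":0.3},{"slide":[0,-2.5,0],"angular":[0,0,0.06],"claw":0.3},{"slide":[0,0,0],"angular":[0,0,0.12],"claw":0.3},{"slide":[0,0,0],"angular":[0,0,0.12],"claw":0.3}]' 60
python3 -m creep '[{"slide":[0,0,0],"angular":[0,0,0.12],"claw":0.3},{"slide":[0,0,0],"angular":[0,0,0.12],"claw":0.3},{"slide":[0,0,0],"angular":[0,0,0.12],"claw":0.3},{"slide":[0,0,0],"angular":[0,0,0.12],"claw":0.3},{"slide":[0,0,0],"angular":[0,0,0.12],"claw":0.3},{"slide":[0,0,0],"angular":[0,0,0.12],"claw":0.3},{"slide":[0,0,0],"angular":[0,0,0.12],"claw":0.3},{"slide":[0,0,0],"angular":[0,0,0.12],"claw":0.3},{"slide":[0,0,0],"angular":[0,0,0.12],"claw":0.3},{"slide":[0,0,0],"angular":[0,0,0],"claw":0.3}]' 60
python3 - <<'E'
from h import *
go([.4935,-.3814,.046],np.radians(3.9))
E
```

```text
t: 27.92
tcp_pos: [0.5092, -0.0722, 0.2172]
tool_rot: [0.062, 0.998, 0.0, -0.001]
force: [-0.1, -0.0, 0.1]
finger_gap: 0.651
gripper_force: 0.0
t: 28.75
tcp_pos: [0.4917, -0.3773, 0.2166]
tool_rot: [0.215, 0.977, 0.001, -0.001]
force: [0.6, 1.2, -0.9]
finger_gap: 0.652
gripper_force: 0.0
t: 29.58
tcp_pos: [0.4925, -0.3748, 0.217]
tool_rot: [0.683, 0.73, 0.0, -0.001]
force: [-0.1, 0.4, 1.0]
finger_gap: 0.652
gripper_force: 0.0
t 29.58 tcp [ 0.4925 -0.3748  0.217 ] slide cm [-0.7   0.08 17.1 ] rot [-0.0015 -0.0018 -0.0023] slide after turn [-0.67  0.05 17.1 ] q6 -0.9
```

```bash
python3 -m creep '[{"slide":[-0.6,0.1,3.5],"angular":[0,0,0],"claw":0.3},{"slide":[0,0,3.5],"angular":[0,0,0],"claw":0.3},{"slide":[0,0,3.2],"angular":[0,0,0],"claw":0.3},{"slide":[0,0,2.8],"angular":[0,0,0],"claw":0.3},{"slide":[0,0,2],"angular":[0,0,0],"claw":0.3},{"slide":[0,0,1.2],"angular":[0,0,0],"claw":0.3},{"slide":[0,0,0.8],"angular":[0,0,0],"claw":0.3},{"slide":[0,0,0],"angular":[0,0,0],"claw":-1},{"slide":[0,0,0],"angular":[0,0,0],"claw":-1},{"slide":[0,0,0],"angular":[0,0,0],"claw":-1}]' 60
python3 -m creep '[{"slide":[0,0,0],"angular":[0,0,0],"claw":-1},{"slide":[0,0,0],"angular":[0,0,0],"claw":-1},{"slide":[0,0,0],"angular":[0,0,0],"claw":-1},{"slide":[0,0,0],"angular":[0,0,0],"claw":-1}]' 90
```

```text
t: 30.42
tcp_pos: [0.4967, -0.3815, 0.0488]
tool_rot: [0.682, 0.732, -0.0, 0.001]
force: [-0.2, -0.2, 0.1]
finger_gap: 0.229
gripper_force: 0.0
t: 30.75
tcp_pos: [0.4973, -0.3818, 0.049]
tool_rot: [0.682, 0.731, -0.0, 0.002]
force: [1.3, -0.5, 6.3]
finger_gap: 0.167
gripper_force: 88.7
```

```bash
python3 -m creep '[{"slide":[0,0,-0.8],"angular":[0,0,0],"claw":-1},{"slide":[0,0,-1.8],"angular":[0,0,0],"claw":-1},{"slide":[0,0,-3],"angular":[0,0,0],"claw":-1},{"slide":[0,0,-3],"angular":[0,0,0],"claw":-1},{"slide":[0,0,-3],"angular":[0,0,0],"claw":-1},{"slide":[0,0,-3],"angular":[0,0,0],"claw":-1},{"slide":[0,0,-2.5],"angular":[0,0,0],"claw":-1},{"slide":[0,0,0],"angular":[0,0,0],"claw":-1}]' 90
python3 - <<'E'
from h import *
go([.5746,.0886,.22],np.radians(3.9))
E
```

```text
t: 31.42
tcp_pos: [0.4977, -0.3821, 0.2236]
tool_rot: [0.682, 0.732, -0.0, 0.004]
force: [0.1, -1.2, -3.3]
finger_gap: 0.166
gripper_force: 88.1
t 31.42 tcp [ 0.4977 -0.3821  0.2236] slide cm [46.41 10.99  0.1 ] rot [0.0055 0.0071 0.0024] slide after turn [46.44 10.88  0.36] q6 -0.9
```

```bash
python3 -m creep '[{"slide":[2,0.5,0],"angular":[0,0,0],"claw":-1},{"slide":[3.2,0.8,0],"angular":[0,0,0],"claw":-1},{"slide":[3.2,0.8,0],"angular":[0,0,0],"claw":-1},{"slide":[3.2,0.8,0],"angular":[0,0,0],"claw":-1},{"slide":[3.2,0.8,0],"angular":[0,0,0],"claw":-1},{"slide":[3.2,0.8,0],"angular":[0,0,0],"claw":-1},{"slide":[3.2,0.8,0],"angular":[0,0,0],"claw":-1},{"slide":[3.2,0.8,0],"angular":[0,0,0],"claw":-1}]' 90
python3 -m creep '[{"slide":[3.2,0.8,0],"angular":[0,0,0],"claw":-1},{"slide":[3.2,0.8,0],"angular":[0,0,0],"claw":-1},{"slide":[3.2,0.8,0],"angular":[0,0,0],"claw":-1},{"slide":[3.2,0.8,0],"angular":[0,0,0],"claw":-1},{"slide":[3.2,0.8,0],"angular":[0,0,0],"claw":-1},{"slide":[3.2,0.7,0],"angular":[0,0,0],"claw":-1},{"slide":[2.8,0.4,0],"angular":[0,0,0],"claw":-1},{"slide":[0,0,0],"angular":[0,0,0],"claw":-1},{"slide":[0,0,0],"angular":[0,0,0],"claw":-1}]' 90
python3 - <<'E'
from h import *
go([.5746,.0886,.149],np.radians(3.9))
E
```

```text
t: 32.08
tcp_pos: [0.5379, -0.1304, 0.2162]
tool_rot: [0.682, 0.731, -0.001, -0.003]
force: [0.6, -0.8, -4.4]
finger_gap: 0.165
gripper_force: 88.0
t: 32.83
tcp_pos: [0.5731, 0.0919, 0.2162]
tool_rot: [0.681, 0.733, -0.002, -0.002]
force: [0.6, 0.1, -4.0]
finger_gap: 0.165
gripper_force: 88.0
t 32.83 tcp [0.5731 0.0919 0.2162] slide cm [-0.34  0.16  6.72] rot [-0.0052 -0.0001  0.0057] slide after turn [-0.34  0.12  6.72] q6 -0.11
```

```bash
python3 -m creep '[{"slide":[-0.3,0.1,2],"angular":[0,0,0],"claw":-1},{"slide":[0,0,2],"angular":[0,0,0],"claw":-1},{"slide":[0,0,1.2],"angular":[0,0,0],"claw":-1},{"slide":[0,0,0.8],"angular":[0,0,0],"claw":-1},{"slide":[0,0,0.3],"angular":[0,0,0],"claw":-1},{"slide":[0,0,0],"angular":[0,0,0],"claw":-1}]' 90
python3 -m creep '[{"slide":[0,0,0.2],"angular":[0,0,0],"claw":-1},{"slide":[0,0,0],"angular":[0,0,0],"claw":-1}]' 90
python3 -m creep '[{"slide":[0,0,0.2],"angular":[0,0,0],"claw":-1},{"slide":[0,0,0],"angular":[0,0,0],"claw":-1}]' 90
```

```text
t: 33.33
tcp_pos: [0.5757, 0.0864, 0.1542]
tool_rot: [0.682, 0.731, -0.001, -0.001]
force: [-0.5, -0.1, -3.5]
finger_gap: 0.165
gripper_force: 87.9
t: 33.5
tcp_pos: [0.577, 0.0869, 0.1538]
tool_rot: [0.682, 0.731, 0.0, 0.001]
force: [0.2, 0.7, -3.9]
finger_gap: 0.168
gripper_force: 87.9
t: 33.67
tcp_pos: [0.5767, 0.0872, 0.1517]
tool_rot: [0.682, 0.731, 0.0, 0.0]
force: [-0.5, -0.2, -3.0]
finger_gap: 0.165
gripper_force: 87.9
```

```bash
python3 -m creep '[{"slide":[0,0,0.2],"angular":[0,0,0],"claw":-1},{"slide":[0,0,0],"angular":[0,0,0],"claw":-1}]' 90
python3 -m creep '[{"slide":[0,0,0.15],"angular":[0,0,0],"claw":-1},{"slide":[0,0,0],"angular":[0,0,0],"claw":-1}]' 90
```

```text
t: 33.83
tcp_pos: [0.5764, 0.0873, 0.1493]
tool_rot: [0.682, 0.731, -0.0, 0.0]
force: [-0.1, -1.1, -4.5]
finger_gap: 0.164
gripper_force: 87.9
t: 34.0
tcp_pos: [0.5765, 0.0873, 0.149]
tool_rot: [0.682, 0.732, 0.0, 0.0]
force: [-3.3, 0.4, 3.6]
finger_gap: 0.17
gripper_force: 89.2
```

```bash
python3 -m creep '[{"slide":[0,0,-0.1],"angular":[0,0,0],"claw":0.3},{"slide":[0,0,0],"angular":[0,0,0],"claw":0.3},{"slide":[0,0,0],"angular":[0,0,0],"claw":0.3},{"slide":[0,0,0],"angular":[0,0,0],"claw":0.3},{"slide":[0,0,-2],"angular":[0,0,0],"claw":0.3},{"slide":[0,0,-3.5],"angular":[0,0,0],"claw":0.3},{"slide":[0,0,-2],"angular":[0,0,0],"claw":0.3},{"slide":[0,0,0],"angular":[0,0,0],"claw":0.3}]' 60
python3 - <<'E'
from h import *
t=viewer.snapshot("top"); s=viewer.snapshot("side")
r=lambda a,k:cv2.resize(a,None,fx=k,fy=k,interpolation=cv2.INTER_CUBIC)
a=r(t[220:345,460:560],4); b=r(s[150:350,130:380],1.6)
o=np.zeros((500,800,3),np.uint8); o[:,:400]=a; o[:320,400:]=b
cv2.imwrite("pics/m8.png",o)
go([.3714,-.3876,.22],np.radians(-28))
E
```

```text
t: 34.67
tcp_pos: [0.58, 0.0872, 0.2287]
tool_rot: [0.682, 0.731, 0.003, 0.004]
force: [-0.1, 0.7, 0.2]
finger_gap: 0.653
gripper_force: 0.0
t 34.77 tcp [0.577  0.0872 0.2246] slide cm [-45.93 -23.83   0.42] rot [ 2.100e-03 -3.000e-04  5.587e-01] slide after turn [-51.57   4.14   0.46] q6 -0.11
```

View pics/m8.png

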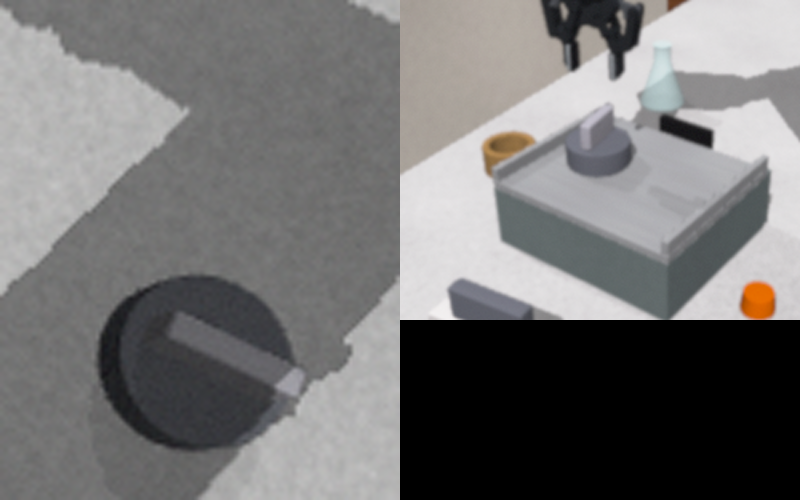

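Block1 is flat on the deck in the side crop at (598,150). Block2 is unmoved in the top crop, with its bar from (172,323) to (300,382).

```bash
python3 -m creep '[{"slide":[-3.3,-1.7,0],"angular":[0,0,0],"claw":0.3},{"slide":[-3.3,-1.7,0],"angular":[0,0,0],"claw":0.3},{"slide":[-3.3,-1.7,0],"angular":[0,0,0],"claw":0.3},{"slide":[-3.3,-1.7,0],"angular":[0,0,0],"claw":0.3},{"slide":[-3.3,-1.7,0],"angular":[0,0,0],"claw":0.3},{"slide":[-3.3,-1.7,0],"angular":[0,0,0],"claw":0.3},{"slide":[-3.3,-1.7,0],"angular":[0,0,0],"claw":0.3},{"slide":[-3.3,-1.7,0],"angular":[0,0,0],"claw":0.3},{"slide":[-3.3,-1.7,0],"angular":[0,0,0],"claw":0.3},{"slide":[-3.3,-1.7,0],"angular":[0,0,0],"claw":0.3}]' 60
python3 -m creep '[{"slide":[-3.3,-1.7,0],"angular":[0,0,0],"claw":0.3},{"slide":[-3.3,-1.7,0],"angular":[0,0,0],"claw":0.3},{"slide":[-3.3,-1.7,0],"angular":[0,0,0],"claw":0.3},{"slide":[-3,-1.7,0],"angular":[0,0,0],"claw":0.3},{"slide":[0,0,0],"angular":[0,0,0.112],"claw":0.3},{"slide":[0,0,0],"angular":[0,0,0.112],"claw":0.3},{"slide":[0,0,0],"angular":[0,0,0.112],"claw":0.3},{"slide":[0,0,0],"angular":[0,0,0.112],"claw":0.3},{"slide":[0,0,0],"angular":[0,0,0.11],"claw":0.3},{"slide":[0,0,0],"angular":[0,0,0],"claw":0.3}]' 60
python3 - <<'E'
from h import *
go([.3714,-.3876,.048],np.radians(-28))
E
```

```text
t: 35.6
tcp_pos: [0.4281, -0.2545, 0.2222]
tool_rot: [0.682, 0.731, 0.0, -0.002]
force: [1.2, -0.1, 0.2]
finger_gap: 0.65
gripper_force: 0.0
t: 36.43
tcp_pos: [0.3704, -0.3863, 0.222]
tool_rot: [0.858, 0.514, -0.0, -0.002]
force: [-0.1, -0.7, 0.8]
finger_gap: 0.651
gripper_force: 0.0
t 36.43 tcp [ 0.3704 -0.3863  0.222 ] slide cm [-0.1   0.21 17.4 ] rot [-0.0034 -0.002  -0.0014] slide after turn [-0.07  0.15 17.4 ] q6 -0.53
```

```bash
python3 -m creep '[{"slide":[-0.1,0.1,3.5],"angular":[0,0,0],"claw":0.3},{"slide":[0,0,3.5],"angular":[0,0,0],"claw":0.3},{"slide":[0,0,3.4],"angular":[0,0,0],"claw":0.3},{"slide":[0,0,2.9],"angular":[0,0,0],"claw":0.3},{"slide":[0,0,2],"angular":[0,0,0],"claw":0.3},{"slide":[0,0,1.2],"angular":[0,0,0],"claw":0.3},{"slide":[0,0,0.8],"angular":[0,0,0],"claw":0.3},{"slide":[0,0,0],"angular":[0,0,0],"claw":-1},{"slide":[0,0,0],"angular":[0,0,0],"claw":-1},{"slide":[0,0,0],"angular":[0,0,0],"claw":-1}]' 60
python3 -m creep '[{"slide":[0,0,0],"angular":[0,0,0],"claw":-1},{"slide":[0,0,0],"angular":[0,0,0],"claw":-1},{"slide":[0,0,0],"angular":[0,0,0],"claw":-1},{"slide":[0,0,0],"angular":[0,0,0],"claw":-1}]' 90
python3 -m creep '[{"slide":[0,0,-0.8],"angular":[0,0,0],"claw":-1},{"slide":[0,0,-1.8],"angular":[0,0,0],"claw":-1},{"slide":[0,0,-3],"angular":[0,0,0],"claw":-1},{"slide":[0,0,-3],"angular":[0,0,0],"claw":-1},{"slide":[0,0,-3],"angular":[0,0,0],"claw":-1},{"slide":[0,0,-3],"angular":[0,0,0],"claw":-1},{"slide":[0,0,-3],"angular":[0,0,0],"claw":-1},{"slide":[0,0,0],"angular":[0,0,0],"claw":-1}]' 90
python3 - <<'E'
from h import *
go([.4514,.1034,.22],np.radians(-28))
E
```

```text
t: 37.27
tcp_pos: [0.3719, -0.389, 0.0514]
tool_rot: [0.857, 0.516, 0.0, 0.001]
force: [0.8, 0.2, -0.2]
finger_gap: 0.234
gripper_force: 1.7
t: 37.6
tcp_pos: [0.3726, -0.3899, 0.0519]
tool_rot: [0.857, 0.515, 0.0, 0.002]
force: [2.5, -1.7, 3.7]
finger_gap: 0.165
gripper_force: 89.7
t: 38.27
tcp_pos: [0.3726, -0.3903, 0.232]
tool_rot: [0.857, 0.515, -0.0, 0.004]
force: [0.4, -1.2, -4.4]
finger_gap: 0.164
gripper_force: 88.7
t 38.27 tcp [ 0.3726 -0.3903  0.232 ] slide cm [ 47.31 -16.18   0.86] rot [0.0074 0.0047 0.0011] slide after turn [ 47.29 -16.22   1.2 ] q6 -0.53
```

```bash
python3 -m creep '[{"slide":[2.1,-0.7,0],"angular":[0,0,0],"claw":-1},{"slide":[3.2,-1.1,0],"angular":[0,0,0],"claw":-1},{"slide":[3.2,-1.1,0],"angular":[0,0,0],"claw":-1},{"slide":[3.2,-1.1,0],"angular":[0,0,0],"claw":-1},{"slide":[3.2,-1.1,0],"angular":[0,0,0],"claw":-1},{"slide":[3.2,-1.1,0],"angular":[0,0,0],"claw":-1},{"slide":[3.2,-1.1,0],"angular":[0,0,0],"claw":-1},{"slide":[3.2,-1.1,0],"angular":[0,0,0],"claw":-1}]' 90
python3 -m creep '[{"slide":[3.2,-1.1,0],"angular":[0,0,0],"claw":-1},{"slide":[3.2,-1.1,0],"angular":[0,0,0],"claw":-1},{"slide":[3.2,-1.1,0],"angular":[0,0,0],"claw":-1},{"slide":[3.2,-1.1,0],"angular":[0,0,0],"claw":-1},{"slide":[3.2,-1.1,0],"angular":[0,0,0],"claw":-1},{"slide":[3.2,-1.1,0],"angular":[0,0,0],"claw":-1},{"slide":[3.2,-1.1,0],"angular":[0,0,0],"claw":-1},{"slide":[0.6,-0.2,0],"angular":[0,0,0],"claw":-1},{"slide":[0,0,0],"angular":[0,0,0],"claw":-1},{"slide":[0,0,0],"angular":[0,0,0],"claw":-1}]' 90
python3 - <<'E'
from h import *
go([.4514,.1034,.152],np.radians(-28))
E
```

```text
t: 38.93
tcp_pos: [0.4099, -0.1301, 0.2251]
tool_rot: [0.857, 0.515, -0.001, -0.003]
force: [0.2, 0.2, -6.1]
finger_gap: 0.167
gripper_force: 88.6
t: 39.77
tcp_pos: [0.4484, 0.1072, 0.2254]
tool_rot: [0.857, 0.516, -0.002, -0.001]
force: [0.2, -1.2, -5.7]
finger_gap: 0.167
gripper_force: 88.6
t 39.77 tcp [0.4484 0.1072 0.2254] slide cm [-0.17  0.47  7.34] rot [-0.0036  0.003   0.0025] slide after turn [-0.2   0.44  7.34] q6 0.48
```

```bash
python3 -m creep '[{"slide":[0,0.3,2],"angular":[0,0,0],"claw":-1},{"slide":[0,0,2],"angular":[0,0,0],"claw":-1},{"slide":[0,0,1.6],"angular":[0,0,0],"claw":-1},{"slide":[0,0,0.9],"angular":[0,0,0],"claw":-1},{"slide":[0,0,0.4],"angular":[0,0,0],"claw":-1},{"slide":[0,0,0],"angular":[0,0,0],"claw":-1},{"slide":[0,0,0],"angular":[0,0,0],"claw":-1}]' 90
python3 -m creep '[{"slide":[0,0,0.2],"angular":[0,0,0],"claw":-1},{"slide":[0,0,0],"angular":[0,0,0],"claw":-1}]' 90
```

```text
t: 40.35
tcp_pos: [0.4533, 0.1053, 0.1581]
tool_rot: [0.857, 0.515, 0.0, 0.0]
force: [0.3, 0.3, -5.1]
finger_gap: 0.167
gripper_force: 88.5
t: 40.52
tcp_pos: [0.4535, 0.1058, 0.1564]
tool_rot: [0.857, 0.515, 0.001, 0.0]
force: [-0.5, 0.5, -5.7]
finger_gap: 0.168
gripper_force: 88.6
```

```bash
python3 -m creep '[{"slide":[0,0,0.2],"angular":[0,0,0],"claw":-1},{"slide":[0,0,0.15],"angular":[0,0,0],"claw":-1},{"slide":[0,0,0],"angular":[0,0,0],"claw":-1}]' 90
python3 -m creep '[{"slide":[0,0,0.15],"angular":[0,0,0],"claw":-1},{"slide":[0,0,0],"angular":[0,0,0],"claw":-1}]' 90
```

```text
t: 40.77
tcp_pos: [0.4529, 0.106, 0.1523]
tool_rot: [0.857, 0.515, -0.0, -0.0]
force: [-1.1, 1.1, -5.3]
finger_gap: 0.167
gripper_force: 88.6
t: 40.93
tcp_pos: [0.4533, 0.1061, 0.1517]
tool_rot: [0.857, 0.515, 0.0, 0.0]
force: [-1.6, 1.0, 3.0]
finger_gap: 0.159
gripper_force: 89.6
```

```bash
python3 -m creep '[{"slide":[0,0,-0.1],"angular":[0,0,0],"claw":0.3},{"slide":[0,0,0],"angular":[0,0,0],"claw":0.3},{"slide":[0,0,0],"angular":[0,0,0],"claw":0.3},{"slide":[0,0,0],"angular":[0,0,0],"claw":0.3},{"slide":[0,0,-2],"angular":[0,0,0],"claw":0.3},{"slide":[0,0,-3.5],"angular":[0,0,0],"claw":0.3},{"slide":[0,0,-3.5],"angular":[0,0,0],"claw":0.3},{"slide":[3.5,-1.8,0],"angular":[0,0,0],"claw":0.3},{"slide":[3.5,-1.8,0],"angular":[0,0,0],"claw":0.3},{"slide":[3.5,-1.8,0],"angular":[0,0,0],"claw":0.3}]' 60
python3 -m creep '[{"slide":[3.5,-1.8,0],"angular":[0,0,0],"claw":0.3},{"slide":[3.5,-1.8,0],"angular":[0,0,0],"claw":0.3},{"slide":[3.5,-1.8,0],"angular":[0,0,0],"claw":0.3},{"slide":[3.5,-1.8,0],"angular":[0,0,0],"claw":0.3},{"slide":[0,0,0],"angular":[0,0,0],"claw":0.3},{"slide":[0,0,0],"angular":[0,0,0],"claw":0.3}]' 60
python3 - <<'E'
from h import *
t=viewer.snapshot("top"); s=viewer.snapshot("side"); cv2.imwrite("pics/t9f.png",t)
r=lambda a,k:cv2.resize(a,None,fx=k,fy=k,interpolation=cv2.INTER_CUBIC)
a=r(t[100:400,120:480],1.11)[:,:400]; b=r(s[150:430,80:430],1.14)[:,:400]
o=np.zeros((600,800,3),np.uint8); o[:a.shape[0],:a.shape[1]]=a; o[:b.shape[0],400:400+b.shape[1]]=b
c=r(t[160:330,190:410],1.5); o[340:340+255,:330]=c
cv2.imwrite("pics/m9.png",o); print(manip.sense()["tcp_pos"])
E
```

```text
t: 41.77
tcp_pos: [0.4553, 0.2249, 0.243]
tool_rot: [0.858, 0.514, 0.001, 0.0]
force: [-0.1, 0.2, -0.5]
finger_gap: 0.651
gripper_force: 0.0
t: 42.27
tcp_pos: [0.456, 0.3833, 0.2413]
tool_rot: [0.856, 0.517, -0.0, 0.0]
force: [0.4, -0.6, 0.0]
finger_gap: 0.654
gripper_force: 0.0
[0.45609697 0.38072669 0.24135217]
```

View pics/m9.png

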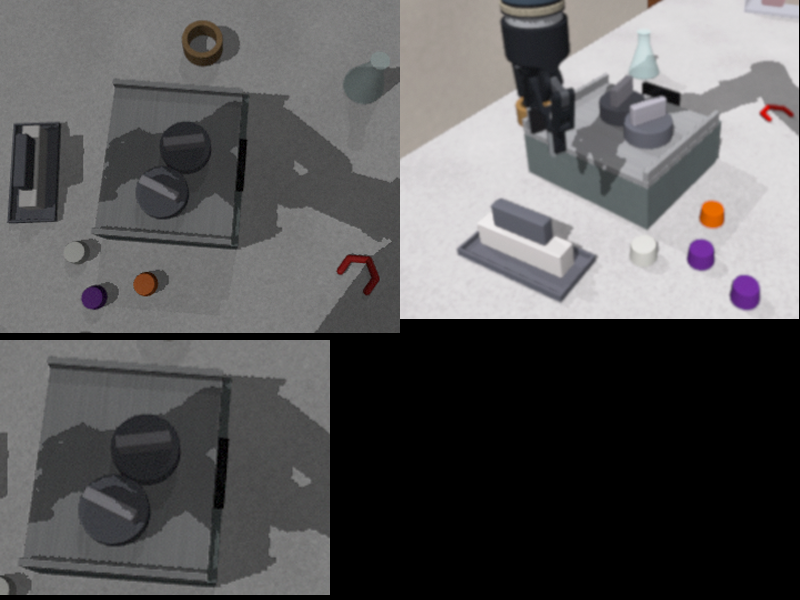

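The composite shows the drawer home, the sweeper upright and both blocks on the deck, at crop (146,448) and (114,510). They look closer together than I set them, so I'm measuring and enlarging.

Run:
```python
from h import *
for p in [(287.3,232.0),(266,273.3)]: 
    P=at("top",np.array(p),.135); d=P[:2]-[.513,.096]; print(P.round(4),"deck xy",d@[.120,.993],d@[-.993,.120])
print(proj("top",[[.5765,.0873,.135],[.4533,.106,.135]]))
t=cv2.imread("pics/t9f.png"); s=viewer.snapshot("side")
r=lambda a,k:cv2.resize(a,None,fx=k,fy=k,interpolation=cv2.INTER_CUBIC)
o=np.zeros((500,800,3),np.uint8); a=r(t[195:310,220:320],4); o[:460,:400]=a; b=r(s[200:300,240:340],4); o[:400,400:]=b
cv2.imwrite("pics/m10.png",cv2.convertScaleAbs(o,alpha=1.5))
```

```text
[0.5293 0.0653 0.135 ] deck xy -0.028578753228212714 -0.019829142000692846
[0.4497 0.1071 0.135 ] deck xy 0.003420355901631187 0.06423773757468958
[[275.61481699 209.17398874]
 [266.56665279 271.38207658]]
```

View pics/m10.png

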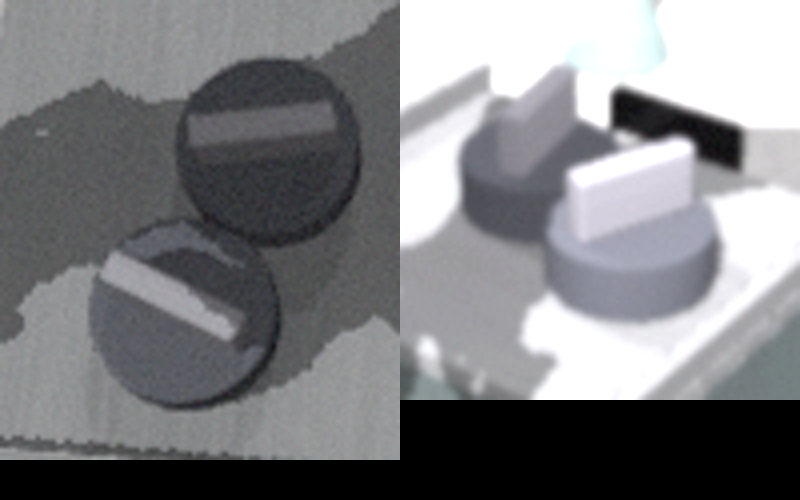

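Block1 was knocked about 5 cm and now touches block2; both are flat on the deck. I'll re-grasp block1 and set it back beside block2 with a gap.

Run:
```python
from h import *
t=lambda u,v:np.array([220+u/4,195+v/4])
L,r=at("top",t(189,130),.172),at("top",t(335,116),.172); print((L+r)/2,np.linalg.norm(L-r),np.degrees(np.arctan2(*(L-r)[1::-1])), at("top",t(270,150),.135))
yaw=np.arctan2(*(L-r)[1::-1])-np.pi/2
go([*((L+r)/2)[:2],.22],yaw)
```

```text
[0.53125809 0.06552901 0.172     ] 0.06805141109785497 93.54863535815835 [0.52823536 0.06488687 0.135     ]
t 42.42 tcp [0.4563 0.3802 0.2415] slide cm [-24.26  21.4    2.17] rot [-0.0008  0.0012 -0.5508] slide after turn [-31.87   5.53   2.15] q6 1.0
```

```bash
python3 -m creep '[{"slide":[0,0,0],"angular":[0,0,-0.11],"claw":0.3},{"slide":[0,0,0],"angular":[0,0,-0.11],"claw":0.3},{"slide":[0,0,0],"angular":[0,0,-0.11],"claw":0.3},{"slide":[0,0,0],"angular":[0,0,-0.11],"claw":0.3},{"slide":[0,0,0],"angular":[0,0,-0.11],"claw":0.3}]' 60
python3 -m creep '[{"slide":[-3.5,0.6,0],"angular":[0,0,0],"claw":0.3},{"slide":[-3.5,0.6,0],"angular":[0,0,0],"claw":0.3},{"slide":[-3.5,0.6,0],"angular":[0,0,0],"claw":0.3},{"slide":[-3.5,0.6,0],"angular":[0,0,0],"claw":0.3},{"slide":[-3.5,0.6,0],"angular":[0,0,0],"claw":0.3},{"slide":[-3.5,0.6,0],"angular":[0,0,0],"claw":0.3},{"slide":[-3.5,0.6,0],"angular":[0,0,0],"claw":0.3},{"slide":[-3.5,0.6,0],"angular":[0,0,0],"claw":0.3},{"slide":[-3.6,0.6,0],"angular":[0,0,0],"claw":0.3},{"slide":[0,0,0],"angular":[0,0,0],"claw":0.3}]' 60
python3 -m creep '[{"slide":[0,0,0],"angular":[0,0,0],"claw":0.3}]'
python3 - <<'E'
from h import *
go([.5305,.0653,.150],np.radians(3.6))
E
```

```text
t: 42.83
tcp_pos: [0.4569, 0.3795, 0.242]
tool_rot: [0.684, 0.73, -0.0, 0.0]
force: [-0.4, -0.9, -0.4]
finger_gap: 0.645
gripper_force: 0.0
t: 43.67
tcp_pos: [0.5317, 0.0618, 0.2423]
tool_rot: [0.688, 0.726, -0.0, 0.002]
force: [0.2, 0.2, 0.2]
finger_gap: 0.649
gripper_force: 0.0
t: 43.75
tcp_pos: [0.53, 0.066, 0.242]
tool_rot: [0.687, 0.726, -0.0, -0.0]
force: [-0.0, 0.0, 0.0]
finger_gap: 0.648
gripper_force: 0.0
t 43.75 tcp [0.53  0.066 0.242] slide cm [-0.08  0.05  9.2 ] rot [-0.0001  0.     -0.0074] slide after turn [-0.08  0.05  9.2 ] q6 -0.14
```

```bash
python3 -m creep '[{"slide":[0,0,3],"angular":[0,0,0],"claw":0.3},{"slide":[0,0,2.5],"angular":[0,0,0],"claw":0.3},{"slide":[0,0,1.8],"angular":[0,0,0],"claw":0.3},{"slide":[0,0,1.2],"angular":[0,0,0],"claw":0.3},{"slide":[0,0,0.6],"angular":[0,0,0],"claw":0.3},{"slide":[0,0,0],"angular":[0,0,0],"claw":-1},{"slide":[0,0,0],"angular":[0,0,0],"claw":-1},{"slide":[0,0,0],"angular":[0,0,0],"claw":-1},{"slide":[0,0,0],"angular":[0,0,0],"claw":-1},{"slide":[0,0,0],"angular":[0,0,0],"claw":-1}]' 60
python3 -m creep '[{"slide":[0,0,0],"angular":[0,0,0],"claw":-1},{"slide":[0,0,0],"angular":[0,0,0],"claw":-1}]' 90
python3 -m creep '[{"slide":[0,0,-0.5],"angular":[0,0,0],"claw":-1},{"slide":[0,0,-1],"angular":[0,0,0],"claw":-1},{"slide":[0,0,-1],"angular":[0,0,0],"claw":-1},{"slide":[0,0,0],"angular":[0,0,0],"claw":-1}]' 90
python3 - <<'E'
from h import *
go([.575,.088,.152],np.radians(3.6))
E
```

```text
t: 44.58
tcp_pos: [0.5336, 0.0691, 0.1527]
tool_rot: [0.685, 0.729, 0.003, 0.003]
force: [5.7, -0.5, 2.2]
finger_gap: 0.171
gripper_force: 63.7
t: 44.75
tcp_pos: [0.5337, 0.069, 0.1528]
tool_rot: [0.685, 0.729, 0.003, 0.003]
force: [5.4, -0.0, 2.3]
finger_gap: 0.163
gripper_force: 91.2
t: 45.08
tcp_pos: [0.5299, 0.0696, 0.1777]
tool_rot: [0.685, 0.729, 0.0, 0.0]
force: [0.2, -0.1, -2.9]
finger_gap: 0.167
gripper_force: 90.6
t 45.08 tcp [0.5299 0.0696 0.1777] slide cm [1.56 4.61 2.57] rot [ 0.0008 -0.0002 -0.0008] slide after turn [1.55 4.61 2.57] q6 -0.14
```

```bash
python3 -m creep '[{"slide":[0.3,1,0],"angular":[0,0,0],"claw":-1},{"slide":[0.4,1.3,0],"angular":[0,0,0],"claw":-1},{"slide":[0.4,1.2,0],"angular":[0,0,0],"claw":-1},{"slide":[0.4,1,0],"angular":[0,0,0],"claw":-1},{"slide":[0,0,1],"angular":[0,0,0],"claw":-1},{"slide":[0,0,0.7],"angular":[0,0,0],"claw":-1},{"slide":[0,0,0.4],"angular":[0,0,0],"claw":-1},{"slide":[0,0,0],"angular":[0,0,0],"claw":-1}]' 90
python3 -m creep '[{"slide":[0,0,0.2],"angular":[0,0,0],"claw":-1},{"slide":[0,0,0.1],"angular":[0,0,0],"claw":-1},{"slide":[0,0,0],"angular":[0,0,0],"claw":-1}]' 90
python3 -m creep '[{"slide":[0,0,0.15],"angular":[0,0,0],"claw":-1},{"slide":[0,0,0],"angular":[0,0,0],"claw":-1}]' 90
```

```text
t: 45.75
tcp_pos: [0.5715, 0.0871, 0.1531]
tool_rot: [0.685, 0.729, -0.002, -0.002]
force: [-0.2, 0.0, -3.2]
finger_gap: 0.165
gripper_force: 90.4
t: 46.0
tcp_pos: [0.5731, 0.087, 0.1523]
tool_rot: [0.685, 0.729, -0.001, -0.001]
force: [-3.2, 0.0, 1.3]
finger_gap: 0.164
gripper_force: 91.1
t: 46.17
tcp_pos: [0.5731, 0.087, 0.1523]
tool_rot: [0.685, 0.729, -0.001, -0.0]
force: [-5.7, -0.7, 10.7]
finger_gap: 0.162
gripper_force: 92.4
```

Contact. Release, lift and move clear, then a final look.

```bash
python3 -m creep '[{"slide":[0,0,-0.2],"angular":[0,0,0],"claw":0.3},{"slide":[0,0,0],"angular":[0,0,0],"claw":0.3},{"slide":[0,0,0],"angular":[0,0,0],"claw":0.3},{"slide":[0,0,0],"angular":[0,0,0],"claw":0.3},{"slide":[0,0,-2],"angular":[0,0,0],"claw":0.3},{"slide":[0,0,-3.5],"angular":[0,0,0],"claw":0.3},{"slide":[0,0,-3.5],"angular":[0,0,0],"claw":0.3},{"slide":[3.5,0,0],"angular":[0,0,0],"claw":0.3},{"slide":[3.5,0,0],"angular":[0,0,0],"claw":0.3},{"slide":[3.5,0,0],"angular":[0,0,0],"claw":0.3}]' 60
python3 -m creep '[{"slide":[3.5,0,0],"angular":[0,0,0],"claw":0.3},{"slide":[3.5,0,0],"angular":[0,0,0],"claw":0.3},{"slide":[3.5,0,0],"angular":[0,0,0],"claw":0.3},{"slide":[3.5,0,0],"angular":[0,0,0],"claw":0.3},{"slide":[3.5,0,0],"angular":[0,0,0],"claw":0.3},{"slide":[0,0,0],"angular":[0,0,0],"claw":0.3},{"slide":[0,0,0],"angular":[0,0,0],"claw":0.3},{"slide":[0,0,0],"angular":[0,0,0],"claw":0.3}]' 60
python3 - <<'E'
from h import *
t=viewer.snapshot("top"); s=viewer.snapshot("side")
r=lambda a,k:cv2.resize(a,None,fx=k,fy=k,interpolation=cv2.INTER_CUBIC)
o=np.zeros((560,800,3),np.uint8); a=r(t[165:330,200:400],2); o[:330,:400]=a; b=r(s[160:320,180:380],2); o[:320,400:]=b
c=r(t[100:400,110:540],.76); o[330:330+c.shape[0],:c.shape[1]]=c[:230]
d=r(s[150:430,80:430],.8); o[330:330+d.shape[0],400:400+d.shape[1]]=d
cv2.imwrite("pics/m11.png",cv2.convertScaleAbs(o,alpha=1.4))
print(proj("top",[[.573,.087,.135],[.4497,.1071,.135]]))
E
```

```text
t: 47.0
tcp_pos: [0.5683, 0.1926, 0.2433]
tool_rot: [0.686, 0.728, 0.001, 0.001]
force: [0.5, 0.1, 0.3]
finger_gap: 0.648
gripper_force: 0.0
t: 47.67
tcp_pos: [0.5565, 0.3663, 0.2418]
tool_rot: [0.685, 0.729, -0.001, 0.0]
force: [-0.5, -0.5, 0.1]
finger_gap: 0.651
gripper_force: 0.0
[[275.79090914 210.87066955]
 [265.99979845 273.2744154 ]]
```

View pics/m11.png

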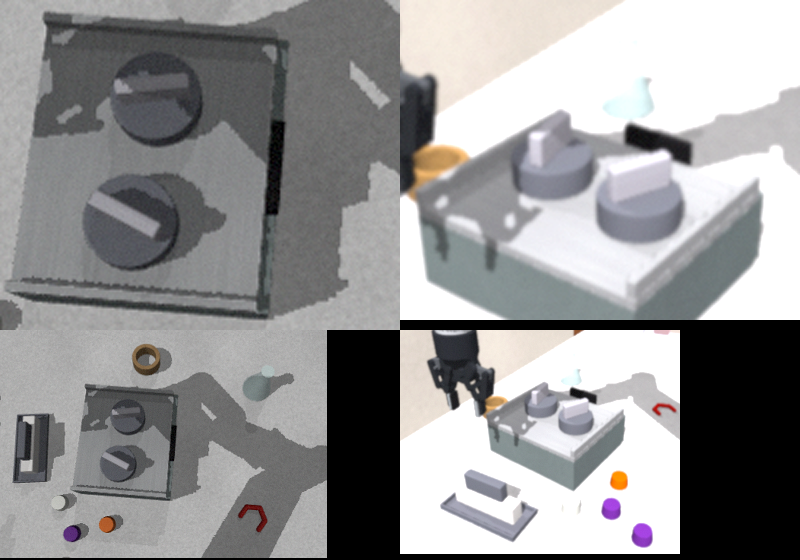

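The final composite shows both blocks flat and apart on the deck, at crop (155,98) and (130,222). The drawer is home, the sweeper is upright in its tray, and the flask, tape and clip are unmoved. Handing in.

```bash
python3 -c "
from station import ticket; print(ticket.sign_off())"
```

```text
the job is handed in; nothing more can be done
None
```

I've handed the job in: all five stoppers are in the closed drawer, the sweeper stands upright in its tray, and both heating blocks sit flat, side by side on the deck (block1 was knocked after I placed it, so I set it back).

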